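# Shut the objective case and fasten its draw latch

## Robot

A 6-joint arm with a two-finger parallel gripper is mounted at the origin on a cart in front of the work surface, level with it; the furniture and walls round the work are solid. World frame = base frame: x ahead of the robot, y to its left, z up, the work surface at z = 0. Lengths are in m, angles in rad, forces in N, time in s.
With the tool pointing down it reaches from about 0.3 to 0.825 m from the base axis. Payload 5.4 kg.
Tool frame: the origin (TCP) lies where the fingers leave the gripper's body, on its centre line; the fingertips stand 88 mm ahead of it and the grasp point (between the pads) lies 69 mm ahead of it; z points along the fingers, y is the line along which they close (so a half turn about z gives the same grasp; the last joint's range is limited). The gripper opens to 92 mm and grips with 3 to 60 N. Pads are 20 mm wide; open, the fingers measure 128 mm over their backs; the gripper's body (75 mm by 189 mm) begins 69 mm behind the grasp point.
Start: joints at [1.131, 0.158, 1.597, -0, 1.386, -0.21], TCP at [0.131, 0.56, 0.303] pointing down, gripper open.
Joint ranges: [-2.91, 2.91], [-0.94, 2.29], [0.18, 2.7], [-1.29, 4.43], [0.17, 2.64], [-3, 3]. Speed limits (rad/s): [2.57, 2.57, 3.14, 3.14, 3.14, 3.14].

## Interface

Orientations are given as a unit quaternion [x, y, z, w].
In Python, from station import monitor, vision, ctrl gives the robot as it stands. The module is installed in compiled form; this text tells all that it offers.
- The arm moves only by the tool send_rows, never from a script. Its argument "increments" is a list that holds one entry, the list of rows, each a list of 7 numbers: the turn, a rotation vector about the world's x, y, z in units of 10 degrees (1.0 is 10 degrees), then the shift along the world's x, y, z in units of 5 cm (1.0 is 5 cm), then the closure, from 0 (fully open) to 1 (shut). A call has 1 to 12 rows; each row shifts and turns the commanded pose from where the row before left it; what a row does not reach is not made up. A row lasts 1/8 s, in which the tool goes at most 62.5 mm and 10.7 degrees, less where a joint would pass 70% of its speed; a pose out of reach is approached as far as the arm can. A call with a number of a shift or a turn outside -1 to 1 is refused whole. A call with a gripper value outside its range is refused whole. The fingers move at their own pace and stop on an object; "force" is the grip in N (left out, the last holds). Time passes only in rows, so rows that do not move let the fingers close. It gives the time, the measured TCP pose, the force, the opening and the grip force at its end, in the units of the state.
- monitor.get_obs(): the state, without advancing time (a new reading comes with each control period).
- vision.grab_frame(name): name is "side" or "top" or "wrist"; returns a dict with "img" (384x512x3 uint8, red, green, blue), "range_z" (384x512 float32, m along the optical axis (not along the pixel's ray), 0 where there is no reading), "fx", "fy", "cx", "cy" (pixels), "R" (3x3) and "t" (3): a world point X has camera coordinates R X + t. Camera axes: x right, y down, z forward; pixel columns grow to the right and rows downward; lengths in m; the calibration is good to about 2 mm. A picture is of the moment at which its call begins.
- ctrl.job_done(): hands the job in; it is judged then, once.
The state is a dict: "time_s": time; "joint_pos": joint angles; "dq": joint speeds; "effort": joint torques, N m; "tcp_pos": TCP position; "orientation": TCP orientation; "ft_force": force on the tool from outside, world axes, zero at the start; "ft_torque": the same for the moment, N m; "width": finger opening in m; "grip_force": force on a finger pad.
Only numpy, scipy, OpenCV 4.12 (cv2) and the standard library are available. Lean on these libraries where they do the work, as an engineer would, in place of code of your own. Each camera call takes 0.05 s, during which the arm holds its last target. There are 200 camera calls.

## Task

Close the lid of the objective case on its rubber seal, hook the claw of the front latch over the keeper on the lid, and swing the lever down over centre until it lies home against the case, so that the lid is drawn down tight. Go gently: the keeper is thin sheet, so do not force the claw onto it or ram the lid or lever, and leave the things round the case alone.

Things in the scene. Friction and masses are not known exactly. Their poses are not given: they have to be found in the camera images.
- case: Objective case, fixed: grey sheet box with aluminium edges, body 130 mm deep (x), 200 mm wide (y), 100 mm high, hinged lid 26 mm high. Origin: centre of its underside; x points from its front (latch side) to its back (hinge side), z up. Front face at x = -65 mm. All latch parts lie in its middle plane y = 0 and turn about axes along +y (right-hand rule).
- lid: The lid. Origin on its hinge axis, along y at the top of the body's back edge (case x = +65, z = 100 mm). In its own frame it reaches to x = -130 mm and its top face is 26 mm over the origin. A flat strap handle, 11 mm high, lies on top, 55 mm from the hinge.
- lid_joint (a joint): Lid hinge, rad: 0 = rim on rim, grows as the lid swings up and back (1.57 = upright). The hinge is stiff and stays where it is left (about 0.35 N m of friction). At 0.056 the lid meets the rubber seal and rests on it; below that the seal pushes back, about 10 N per mm at the keeper.
- lid_edge (a point): Point on the lid's top, 15 mm back from its front edge, in the middle.
- keeper_slot (a point): Middle of the mouth of the keeper's slot. The keeper is a steel block, 20 mm wide (y), on the lid's front, its flat top 10 mm above the lid's lower edge. The slot runs across it (along y), 6 mm wide and 7 mm deep, open upward, its middle 11 mm in front of the lid's face; the lip in front of it is 4.5 mm thick, the block behind it 8 mm, both equally high. Axes as the lid.
- lever_axle (a point): Axle of the latch lever on the case front, 16 mm in front of the face and 68 mm up; fixed to the case.
- lever: The latch lever, a steel strip 20 mm wide reaching 56 mm from the axle (its origin), its end bent outward a little. In its own frame the handle runs along -z with its outer face at x = -7 mm. The claw's pin is 18 mm from the axle, at x = +4.5, z = -17.4 mm.
- lever_joint (a joint): Lever angle, rad: 0 = fully down, handle hanging along the case front; 1.57 = straight out towards the robot; at most 2.2 (up). Stays where it is left (0.04 N m friction). With the claw hooked the draw begins at about 1.0 to 1.3, dead centre is near 0.2, below that the latch pulls the lever home; pushing it takes 5 to 12 N near its end.
- lever_tip (a point): Point on the outer face of the lever near its end, 46 mm from the axle.
- claw: The claw: a 28 mm wide yoke hinged on the lever's pin (its origin, axis y) with a flat J-hook 20 mm wide. In its own frame z runs from the pin along the shank, x towards the case. The hook turns over to +x, its underside (bears on the lip) at z = 62 mm; its tip turns back down: centre at x = 11.5 mm, 3 mm thick, from z = 62 to 58 mm. Friction (0.03 N m) holds it at any angle.
- claw_grip (a point): Middle of the hook's flat shank, 52 mm from the pin: the place to pinch it, across its 20 mm width (y). Shank 6 mm thick, from z = 40 to 67 mm. Axes as the claw. The hook is screwed into the yoke: its reach is up to 1.5 mm longer or shorter and it stands up to 0.1 rad (3 mm at the tip) off the yoke's line, neither measured: find its seat by feel.
- vial_1: Small capped vial, 22 mm across, 54 mm tall, standing left of the case; a bystander. Origin: centre of its underside.
- vial_3: Small capped vial, 22 mm across, 54 mm tall, standing left of the case; a bystander. Origin: centre of its underside.
- blower: Black rubber air blower, 52 mm across, 128 mm tall, standing left of the case; a bystander. Origin: centre of its underside.
- dust_cap_2: Round black dust cap, 37 mm across, 14 mm high, left of the case front; a bystander. Origin: centre of its underside.
- lens_tissue: Flat pack of lens tissue, 73x100x10 mm, right of the case; a bystander. Origin: centre of its underside.
- dust_cap_1: Round black dust cap, 37 mm across, 14 mm high, right of the case front; a bystander. Origin: centre of its underside.
- petri_1: Clear petri dish, 62 mm across, 15 mm high, right of the case; a bystander. Origin: centre of its underside.
- tweezers: Steel tweezers, 126 mm long, lying right of the case front; a bystander. Origin: centre of its underside.

How it is judged:
By the outcome, as a careful person would: the job done as asked, in the order asked, and still so for the second after the job is handed in, with the robot touching nothing.
It also fails if it takes over 72 s, if anything falls off the work surface, if the arm or the gripper's body presses on something with over 40 N, if the wrist force passes 120 N, or if a joint passes its speed limit or range.

## Working session

There is one attempt and no reset: what is moved stays moved. The work goes in short steps, Python scripts to look and compute and a tool call to move; the robot and the scene stay as the last step left them, time stands still between calls to the robot, and variables do not carry over. Pictures are saved under pics/ and viewed, at most 10 in all, crops included, and the job is handed in when it is done.

Besides the shell and the picture viewer there is one more tool, called after ">>>" as name(argument=value, ...) on one line, values as JSON. send_rows: Moves the arm, as the interface text tells. Its arguments: {"type":"object","properties":{"increments":{"type":"array"},"force":{"type":"number"}},"required":["increments"]}

```bash
mkdir -p pics; cat > h.py <<'E'
import numpy as np, cv2
from station import monitor, vision, ctrl
def grab(n,f=None,crop=None,s=1):
    d=vision.grab_frame(n)
    if f:
        im=d["img"][:,:,::-1]
        if crop: a,b,c,e=crop; im=im[b:e,a:c]
        cv2.imwrite("pics/"+f,cv2.resize(im,None,fx=s,fy=s,interpolation=cv2.INTER_CUBIC))
    return d
def world(d,u,v,z=None):
    z=d["range_z"][int(round(v)),int(round(u))] if z is None else z
    p=np.array([(u-d["cx"])/d["fx"]*z,(v-d["cy"])/d["fy"]*z,z])
    return d["R"].T@(p-d["t"])
def proj(d,X):
    c=d["R"]@np.array(X)+d["t"]; return c[0]/c[2]*d["fx"]+d["cx"],c[1]/c[2]*d["fy"]+d["cy"]
E
python3 - <<'E'
from h import *
import pickle
a=grab("side");b=grab("top");w=grab("wrist")
pickle.dump((a,b,w),open("f0.pkl","wb"))
im=np.vstack([cv2.resize(np.hstack([a["img"],b["img"]]),(800,300)),cv2.resize(np.hstack([w["img"],w["img"]]),(800,300))])
cv2.imwrite("pics/a.png",im[:,:,::-1])
for d in (a,b,w): print(d["fx"],d["cx"],d["cy"],d["R"].round(3).tolist(),(-d["R"].T@d["t"]).round(3))
print(monitor.get_obs())
E
```

```text
350.49737630372493 255.39913310447236 192.87028527084658 [[-0.938, -0.345, 0.012], [-0.131, 0.324, -0.937], [0.32, -0.881, -0.349]] [0.312 0.715 0.399]
364.4443242266973 256.5020993280892 191.3994540791818 [[0.029, -1.0, -0.01], [-0.989, -0.027, -0.148], [0.148, 0.014, -0.989]] [ 0.459 -0.022  0.99 ]
303.3166086034108 251.06679747284832 194.17594742387763 [[0.227, 0.974, -0.0], [0.933, -0.217, 0.287], [0.28, -0.066, -0.958]] [0.051 0.577 0.384]
{'time_s': 0.15, 'joint_pos': array([ 1.13087670e+00,  1.58898070e-01,  1.59794814e+00, -2.26847921e-05,
        1.38621076e+00, -2.10094522e-01]), 'dq': array([-1.41886126e-03, -1.92419798e-03, -2.22991066e-03, -2.11765010e-05,
       -1.35810730e-03, -3.66931495e-04]), 'effort': array([ 6.60818987e-04, -3.85914624e+01, -3.22435391e+01,  7.02295429e-02,
        3.50194622e-02, -7.85741827e-05]), 'tcp_pos': array([0.13085224, 0.55953663, 0.30194591]), 'orientation': array([ 1.14657712e-01,  9.93404788e-01, -6.97385800e-04, -2.23224020e-04]), 'ft_force': array([-0.34049832,  0.5388448 , -0.44162448]), 'ft_torque': array([-0.00936847, -0.01495394, -0.00723053]), 'grip_force': 0.0, 'width': 0.09150176258493611}
```

View pics/a.png

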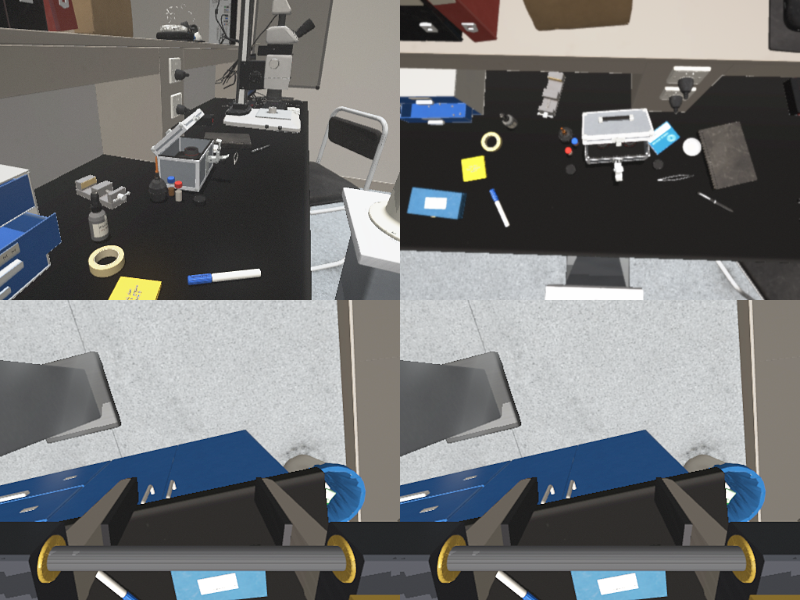

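The side view (top left) shows the case at about (185,160) with its lid half open and the latch at (220,155). In the top view the case is at about (617,135) and the latch at (618,168). Next I'll look at enlarged crops.

```bash
python3 - <<'E'
from h import *
import pickle
a,b,w=pickle.load(open("f0.pkl","rb"))
A=a["img"][130:255,180:320]; B=b["img"][125:250,205:345]
im=np.hstack([A,B]); im=cv2.resize(im,(800,357),interpolation=cv2.INTER_CUBIC)
cv2.imwrite("pics/b.png",im[:,:,::-1])
# point cloud from both cams, bounded
for n,d in (("side",a),("top",b)):
    v,u=np.mgrid[0:384,0:512]; z=d["range_z"]; P=np.stack([(u-d["cx"])/d["fx"]*z,(v-d["cy"])/d["fy"]*z,z],-1)
    W=(P-d["t"])@d["R"]; np.save(n+".npy",W)
W=np.load("top.npy")
for v in range(138,240,5):
    print(v,[tuple((1000*W[v,u]).round().astype(int)) for u in (240,262,276,279,283,310)])
E
```

```text
138 [(np.int64(759), np.int64(43), np.int64(-3)), (np.int64(760), np.int64(-19), np.int64(-2)), (np.int64(761), np.int64(-58), np.int64(-1)), (np.int64(760), np.int64(-67), np.int64(1)), (np.int64(761), np.int64(-78), np.int64(0)), (np.int64(751), np.int64(-148), np.int64(38))]
143 [(np.int64(744), np.int64(43), np.int64(-3)), (np.int64(710), np.int64(-20), np.int64(122)), (np.int64(710), np.int64(-54), np.int64(123)), (np.int64(709), np.int64(-61), np.int64(126)), (np.int64(710), np.int64(-71), np.int64(126)), (np.int64(710), np.int64(-136), np.int64(131))]
148 [(np.int64(692), np.int64(33), np.int64(134)), (np.int64(692), np.int64(-20), np.int64(140)), (np.int64(694), np.int64(-54), np.int64(137)), (np.int64(692), np.int64(-61), np.int64(143)), (np.int64(688), np.int64(-69), np.int64(161)), (np.int64(693), np.int64(-134), np.int64(145))]
153 [(np.int64(676), np.int64(32), np.int64(148)), (np.int64(672), np.int64(-20), np.int64(170)), (np.int64(673), np.int64(-53), np.int64(168)), (np.int64(676), np.int64(-60), np.int64(156)), (np.int64(677), np.int64(-70), np.int64(157)), (np.int64
[... 4135 characters left out ...]
t64(80)), (np.int64(504), np.int64(-67), np.int64(85)), (np.int64(505), np.int64(-77), np.int64(84)), (np.int64(511), np.int64(-155), np.int64(0))]
233 [(np.int64(492), np.int64(33), np.int64(0)), (np.int64(494), np.int64(-26), np.int64(3)), (np.int64(495), np.int64(-64), np.int64(1)), (np.int64(495), np.int64(-72), np.int64(-1)), (np.int64(496), np.int64(-83), np.int64(1)), (np.int64(498), np.int64(-155), np.int64(0))]
238 [(np.int64(479), np.int64(33), np.int64(0)), (np.int64(481), np.int64(-26), np.int64(-1)), (np.int64(482), np.int64(-64), np.int64(0)), (np.int64(482), np.int64(-72), np.int64(2)), (np.int64(482), np.int64(-83), np.int64(-1)), (np.int64(484), np.int64(-155), np.int64(1))]
```

View pics/b.png

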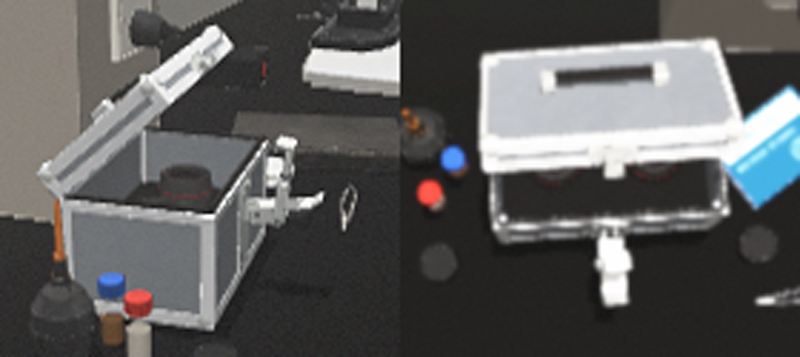

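The crops show the lid at about 45°, the lever roughly horizontal towards the robot (side crop 265–320, 200) and the claw standing up from it with its hook at (288,145). The keeper is at (210,55) in the side crop and (615,160) in the top crop. Next I'll fit the case pose and the joint angles.

```bash
cat >> h.py <<'E'
def cloud(d):
    v,u=np.mgrid[0:384,0:512]; z=d["range_z"]; P=np.stack([(u-d["cx"])/d["fx"]*z,(v-d["cy"])/d["fy"]*z,z],-1)
    W=(P-d["t"])@d["R"]; return W[(z>0)]
E
python3 - <<'E'
from h import *
import pickle
from scipy.optimize import least_squares
a,b,w=pickle.load(open("f0.pkl","rb"))
S=cloud(a);T=cloud(b)
def tc(P,p):
    c,s=np.cos(p[2]),np.sin(p[2]); q=P[:,:2]-p[:2]
    return np.c_[q[:,0]*c+q[:,1]*s,-q[:,0]*s+q[:,1]*c,P[:,2]]
p=np.array([.63,-.055,.095])
for th in (.02,.01,.006,.005):
    Q=tc(S,p); zi=(Q[:,2]>.01)&(Q[:,2]<.092)
    F=S[zi&(abs(Q[:,0]+.065)<th)&(abs(Q[:,1])>.02)&(abs(Q[:,1])<.092)]
    L=S[zi&(abs(Q[:,1]-.1)<th)&(abs(Q[:,0])<.057)]
    f=lambda p: np.r_[tc(F,p)[:,0]+.065,tc(L,p)[:,1]-.1]
    r=least_squares(f,p,loss="soft_l1",f_scale=.002); p=r.x
    print(len(F),len(L),p.round(4),np.median(f(p)[:len(F)]).round(4))
np.save("p.npy",p)
for n,P in (("side",S),("top",T)):
    Q=tc(P,p)
    print(n,"table z",np.median(Q[(abs(Q[:,2])<.01)&(abs(Q[:,0]+.2)<.1)&(abs(Q[:,1])<.1),2]).round(4))
    m=(abs(Q[:,1])<.09)&(Q[:,2]>.13)&(Q[:,0]>-.05)&(Q[:,0]<.06); q=Q[m]
    # lid top: plane at 26mm above hinge
    th=np.linspace(.4,1.2,161)
    best=[(np.sum(abs(-(q[:,0]-.065)*-np.sin(t)+(q[:,2]-.1)*np.cos(t)-.026)<.002),t) for t in th]
    print("lid",len(q),max(best))
    m=(Q[:,0]<-.07)&(Q[:,0]>-.16)&(abs(Q[:,1])<.02)&(Q[:,2]>.03)&(Q[:,2]<.16); q=Q[m]*1000
    q=q[np.argsort(q[:,2])]; print(len(q),q[::max(1,len(q)//70)].round().astype(int).tolist())
E
```

```text
311 1324 [ 0.6342 -0.0574  0.0939] 0.0001
318 1302 [ 0.6343 -0.0575  0.0952] 0.0
319 1302 [ 0.6343 -0.0575  0.0952] 0.0
319 1302 [ 0.6343 -0.0575  0.0952] 0.0
side table z 0.0015
lid 365 (np.int64(51), np.float64(0.625))
273 [[-73, 5, 62], [-71, 7, 63], [-84, 10, 63], [-98, 14, 63], [-79, 9, 65], [-87, 9, 65], [-95, 14, 66], [-103, 14, 66], [-76, 9, 67], [-70, 5, 67], [-73, 5, 68], [-89, 8, 68], [-96, 16, 69], [-98, 16, 70], [-92, 12, 70], [-104, 10, 71], [-73, 7, 71], [-87, 10, 71], [-98, 15, 71], [-104, 9, 73], [-84, 10, 73], [-79, 12, 74], [-92, 11, 75], [-98, 16, 75], [-71, -3, 75], [-79, 9, 75], [-84, 10, 76], [-89, 9, 76], [-87, 10, 76], [-88, 4, 77], [-85, -10, 77], [-90, 3, 77], [-80, -8, 77], [-100, 15, 77], [-86, 6, 78], [-93, 5, 78], [-89, 0, 78], [-106, 9, 78], [-112, 10, 79], [-102, 14, 79], [-100, 15, 80], [-102, -13, 80], [-110, 13, 80], [-121, 10, 80], [-114, -1, 81], [-113, 7, 81], [-111, -6, 81], [-112, 1, 81], [-127, 12, 82], [-121, 8, 82], [-118, 2, 82], [-124, -5, 83], [-131, 8, 83], [-128, 3, 84], [-128, -9, 85], [-129, 0, 85], [-99, 12, 86], [-131, -2, 87], [-1
[... 1107 characters left out ...]
 -1, 81], [-112, 8, 81], [-113, 1, 81], [-120, -1, 82], [-116, -9, 82], [-133, -2, 83], [-125, 0, 83], [-133, -7, 83], [-131, -7, 84], [-133, -5, 84], [-130, 5, 85], [-132, 10, 85], [-130, 3, 85], [-131, -2, 86], [-138, 1, 86], [-133, 3, 87], [-135, 6, 87], [-137, 6, 88], [-135, 3, 89], [-70, 16, 90], [-103, 11, 99], [-108, -13, 100], [-105, -13, 102], [-110, 10, 128], [-112, -8, 132], [-105, -6, 132], [-112, -6, 133], [-111, 8, 133], [-109, 10, 133], [-107, 3, 133], [-105, -4, 134], [-105, -2, 134], [-110, -4, 134], [-99, 7, 134], [-102, -2, 134], [-100, -4, 134], [-104, 6, 135], [-102, 3, 135], [-104, 3, 135], [-98, -9, 135], [-108, -8, 136], [-107, 8, 137], [-98, -4, 137], [-97, 10, 137]]
```

>>> send_rows(increments=[[[0, 0, 0, 0, 0, 0.56, 1], [0, 0, 0.15, 0.6, -0.75, 0, 1], [0, 0, 0.15, 0.65, -0.75, 0, 1], [0, 0, 0.15, 0.65, -0.75, 0, 1], [0, 0, 0.15, 0.65, -0.75, 0, 1], [0, 0, 0.15, 0.65, -0.75, 0, 1], [0, 0, 0.15, 0.65, -0.75, 0, 1], [0, 0, 0.15, 0.65, -0.8, 0, 1], [0, 0, 0.15, 0.65, -0.8, 0, 1], [0, 0, 0.15, 0.65, -0.8, 0, 1], [0, 0, 0.15, 0.65, -0.8, 0, 1], [0, 0, 0.15, 0.65, -0.8, 0, 1]]], force=20)

```text
time_s: 1.65
tcp_pos: [0.4867, 0.1334, 0.3305]
orientation: [-0.029, 1.0, 0.0, -0.0]
ft_force: [0.6, 0.4, -0.0]
width: 0.0005
grip_force: 0.0
```

```bash
cat >> h.py <<'E'
C0=np.array([.6343,-.0575]); YAW=.0952
ex=np.array([np.cos(YAW),np.sin(YAW),0]); ey=np.array([-np.sin(YAW),np.cos(YAW),0])
def c2w(x,z,y=0): return np.r_[C0,0]+ex*x+ey*y+np.array([0,0,z])   # m
def w2c(P): q=np.asarray(P)-np.r_[C0,0]; return np.array([q@ex,q@ey,q[2]])
from scipy.spatial.transform import Rotation as Ro
def show(tgt=None,tip=.088):
    o=monitor.get_obs(); R=Ro.from_quat(o["orientation"]).as_matrix()
    print("t",round(o["time_s"],2),"tcp",o["tcp_pos"].round(4),"tipcase(mm)",(1000*w2c(o["tcp_pos"]+R[:,2]*tip)).round(1),"zt",R[:,2].round(3),"yawerr/10deg",round(np.degrees(np.arctan2(ey@R[:,0],ey@R[:,1]))/10,3) ,"f",(np.array([ex,ey,[0,0,1]])@o["ft_force"]).round(1),"w",round(o["width"],4),round(o["grip_force"],1))
E
python3 - <<'E'
from h import *
show()
t=c2w(.0045,.225+.088); print((t-monitor.get_obs()["tcp_pos"])/.05)
pr=None
for f in np.r_[.735:.056:9j,.04]:
    s=.105; x=.065-s*np.cos(f)+.026*np.sin(f); z=.1+s*np.sin(f)+.026*np.cos(f)+.01*np.tan(f)+.088
    q=c2w(x,z)
    if pr is None: print(q)
    else: print(round(f,3),((q-pr)/.05).round(3))
    pr=q
E
```

```text
t 1.65 tcp [0.4867 0.1334 0.3305] tipcase(mm) [-128.8  204.   242.5] zt [-0.  0. -1.] yawerr/10deg 0.209 f [ 0.6  0.3 -0. ] w 0.0005 0.0
[ 3.04137599 -3.80864556 -0.34979176]
[ 0.63882247 -0.05706816  0.28673888]
0.65 [-0.147 -0.014 -0.138]
0.565 [-0.137 -0.013 -0.146]
0.48 [-0.127 -0.012 -0.155]
0.396 [-0.115 -0.011 -0.163]
0.311 [-0.103 -0.01  -0.171]
0.226 [-0.089 -0.009 -0.178]
0.141 [-0.076 -0.007 -0.185]
0.056 [-0.061 -0.006 -0.19 ]
0.04 [-0.01  -0.001 -0.036]
```

>>> send_rows(increments=[[[0, 0, 0.04, 0.61, -0.76, 0, 1], [0, 0, 0.04, 0.61, -0.76, 0, 1], [0, 0, 0.04, 0.61, -0.76, 0, 1], [0, 0, 0.04, 0.61, -0.76, 0, 1], [0, 0, 0.04, 0.6, -0.77, -0.2, 1], [0, 0, 0, 0, 0, -0.2, 1], [0, 0, 0, 0, 0, -0.15, 1], [0, 0, 0, 0, 0, -0.1, 1], [0, 0, 0, 0, 0, -0.1, 1], [0, 0, 0, 0, 0, -0.1, 1], [0, 0, 0, -0.07, -0.01, -0.07, 1], [0, 0, 0, -0.07, -0.01, -0.07, 1]]])

```text
time_s: 3.15
tcp_pos: [0.6311, -0.0564, 0.2818]
orientation: [-0.047, 0.999, -0.0, 0.001]
ft_force: [0.5, 1.2, 3.4]
width: 0.0002
grip_force: 1.4
```

```bash
python3 -c "
from h import *
show()"
```

```text
t 3.15 tcp [ 0.6311 -0.0564  0.2818] tipcase(mm) [ -3.    1.3 193.8] zt [ 0.002  0.    -1.   ] yawerr/10deg 0.011 f [0.6 1.2 3.4] w 0.0002 1.4
```

Contact with the lid is as expected at 3.4 N, so I'll follow the arc down.

>>> send_rows(increments=[[[0, 0, 0, -0.07, -0.01, -0.07, 1], [0, 0, 0, -0.07, 0, -0.07, 1], [0, 0, 0, -0.07, -0.01, -0.08, 1], [0, 0, 0, -0.06, 0, -0.08, 1], [0, 0, 0, -0.06, -0.01, -0.08, 1], [0, 0, 0, -0.06, 0, -0.08, 1], [0, 0, 0, -0.05, -0.01, -0.08, 1], [0, 0, 0, -0.05, 0, -0.09, 1], [0, 0, 0, -0.05, -0.01, -0.09, 1], [0, 0, 0, -0.045, 0, -0.09, 1], [0, 0, 0, -0.045, -0.01, -0.09, 1]]])

```text
time_s: 4.53
tcp_pos: [0.5993, -0.0595, 0.2358]
orientation: [-0.047, 0.999, 0.0, 0.0]
ft_force: [-0.7, 0.6, 2.9]
width: 0.0002
grip_force: 1.0
```

```bash
python3 -c "
from h import *
show()"
```

```text
t 4.53 tcp [ 0.5993 -0.0595  0.2358] tipcase(mm) [-35.    1.3 147.8] zt [ 0.  0. -1.] yawerr/10deg 0.012 f [-0.6  0.6  2.9] w 0.0002 1.0
```

>>> send_rows(increments=[[[0, 0, 0, -0.035, 0, -0.09, 1], [0, 0, 0, -0.03, 0, -0.09, 1], [0, 0, 0, -0.02, 0, -0.06, 1], [0, 0, 0, 0, 0, -0.03, 1], [0, 0, 0, 0, 0, -0.03, 1]]])

```text
time_s: 5.15
tcp_pos: [0.5952, -0.0595, 0.2211]
orientation: [-0.047, 0.999, 0.0, -0.0]
ft_force: [-1.4, 0.5, 1.1]
width: 0.0005
grip_force: 0.9
```

>>> send_rows(increments=[[[0, 0, 0, 0, 0, -0.02, 1]]])

```text
time_s: 5.28
tcp_pos: [0.5952, -0.0595, 0.2205]
orientation: [-0.047, 0.999, 0.0, -0.0]
ft_force: [-3.1, 0.8, 7.0]
width: 0.0003
grip_force: 3.1
```

>>> send_rows(increments=[[[0, 0, 0, 0, 0, -0.02, 1]]])

```text
time_s: 5.4
tcp_pos: [0.5952, -0.0595, 0.2202]
orientation: [-0.047, 0.999, 0.0, -0.0]
ft_force: [-4.6, 0.8, 9.4]
width: 0.0006
grip_force: 5.0
```

>>> send_rows(increments=[[[0, 0, 0, 0, 0, -0.02, 1]]])

```text
time_s: 5.52
tcp_pos: [0.5952, -0.0596, 0.2199]
orientation: [-0.047, 0.999, -0.0, -0.0]
ft_force: [-8.0, 1.2, 14.5]
width: 0.0006
grip_force: 6.9
```

>>> send_rows(increments=[[[0, 0, 0, 0, 0, 0.3, 1], [0, 0, 0, -0.2, 0, 0.5, 0.6], [0, 0, 0, -0.6, -0.07, 0, 0.3], [0, 0, 0, -0.54, -0.07, 0, 0], [0, 0, 0, 0, 0, 0, 0], [0, 0, 0, 0, 0, 0, 0]]])

```text
time_s: 6.28
tcp_pos: [0.5291, -0.0667, 0.2587]
orientation: [-0.046, 0.999, -0.0, 0.001]
ft_force: [0.2, 0.5, 0.3]
width: 0.0486
grip_force: 0.0
```

```bash
python3 - <<'E'
from h import *
show()
d=grab("side","c.png",(230,150,310,230),7)
Q=np.array([w2c(p) for p in cloud(d)])*1000
m=(Q[:,0]<-60)&(Q[:,0]>-160)&(abs(Q[:,1])<22)&(Q[:,2]>30)&(Q[:,2]<150); q=Q[m]
for z in range(60,146,4):
    r=q[(q[:,2]>=z)&(q[:,2]<z+4)]
    if len(r): print(z,len(r),"x",r[:,0].round().astype(int)[np.argsort(r[:,0])].tolist(), "y",r[:,1].min().round(),r[:,1].max().round())
m=(abs(Q[:,1]-60)<30)&(Q[:,0]<0)&(Q[:,0]>-70)&(Q[:,2]>95);q=Q[m]
print("lid front top",q[:,2].max(), np.percentile(q[:,2],[50,90]))
E
```

```text
t 6.28 tcp [ 0.5291 -0.0667  0.2587] tipcase(mm) [-105.4    0.8  170.7] zt [ 0.002 -0.    -1.   ] yawerr/10deg 0.013 f [0.2 0.5 0.3] w 0.0486 0.0
60 15 x [-101, -98, -89, -87, -84, -82, -80, -77, -73, -71, -68, -68, -68, -66, -65] y 4.0 17.0
64 26 x [-105, -104, -104, -103, -100, -98, -95, -95, -93, -92, -89, -87, -85, -82, -82, -79, -79, -77, -76, -73, -71, -71, -69, -68, -68, -65] y -5.0 17.0
68 30 x [-105, -103, -103, -103, -101, -100, -100, -98, -98, -94, -92, -92, -89, -89, -87, -87, -84, -84, -82, -79, -79, -76, -74, -73, -70, -69, -68, -68, -66, -65] y -8.0 19.0
72 31 x [-104, -103, -100, -97, -94, -94, -91, -89, -86, -86, -85, -84, -81, -81, -81, -79, -78, -77, -75, -74, -73, -73, -71, -71, -70, -69, -68, -68, -68, -65, -65] y -18.0 19.0
76 48 x [-114, -111, -109, -107, -107, -106, -106, -104, -103, -103, -102, -100, -100, -98, -94, -93, -92, -92, -91, -90, -89, -89, -88, -88, -86, -86, -86, -84, -83, -82, -81, -79, -79, -78, -77, -76, -76, -73, -71, -68, -68, -68, -68, -68, -68, -68, -67, -65] y -19.0 18.0
80 42 x [-128, -127, -126, -126, -124, -124, -124, -124, -122, -122, 
[... 1168 characters left out ...]
 -82, -81, -80, -80, -74, -72, -72, -71, -70, -70, -68, -68, -66, -66, -66, -66, -66, -65, -65, -65] y -22.0 21.0
120 9 x [-107, -105, -67, -67, -66, -66, -66, -65, -64] y -17.0 18.0
124 14 x [-109, -109, -109, -107, -107, -105, -105, -66, -66, -65, -65, -65, -65, -65] y -12.0 19.0
128 13 x [-110, -109, -107, -105, -97, -95, -95, -65, -65, -65, -65, -64, -64] y -14.0 20.0
132 38 x [-110, -109, -109, -108, -108, -107, -106, -106, -105, -105, -104, -104, -103, -102, -102, -101, -101, -100, -100, -99, -97, -96, -95, -65, -65, -65, -65, -64, -64, -64, -64, -63, -63, -62, -62, -61, -61, -61] y -18.0 18.0
136 3 x [-99, -97, -97] y -1.0 9.0
lid front top 516.229366228089 [134.53280548 502.09801614]
```

View pics/c.png

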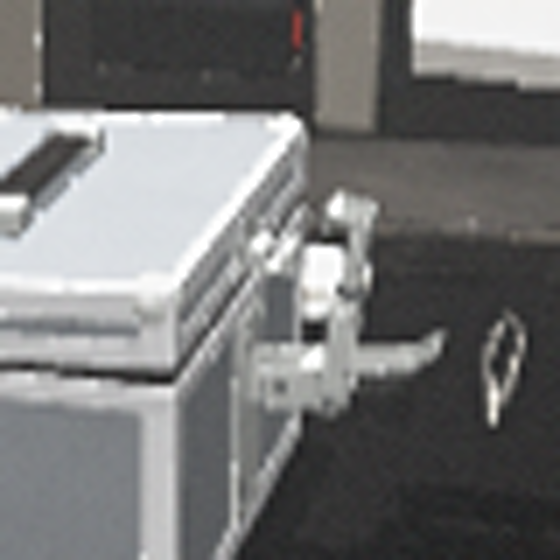

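The lid is down on the seal: keeper top at z≈118 mm (side crop ~(280,240)), lid edge straight at (240,210). The claw stands clear in front of the keeper with its hook at (345,205), and the lever points out to (440,345). Now I'll grip the hook shank gently.

>>> send_rows(increments=[[[0, 0, 0, -0.03, -0.01, 0, 0.4], [0, 0, 0, 0, 0, -0.4, 0.4], [0, 0, 0, 0, 0, -0.4, 0.4], [0, 0, 0, 0, 0, -0.25, 0.4], [0, 0, 0, 0, 0, -0.15, 0.4], [0, 0, 0, 0, 0, 0, 0.6], [0, 0, 0, 0, 0, 0, 0.7], [0, 0, 0, 0, 0, 0, 0.76], [0, 0, 0, 0, 0, 0, 1], [0, 0, 0, 0, 0, 0, 1], [0, 0, 0, 0, 0, 0, 1]]], force=6)

```text
time_s: 7.7
tcp_pos: [0.527, -0.0673, 0.1986]
orientation: [-0.047, 0.999, -0.0, 0.0]
ft_force: [-0.8, -1.5, 2.2]
width: 0.0198
grip_force: 6.0
```

```bash
python3 -c "
from h import *
show()"
```

```text
t 7.7 tcp [ 0.527  -0.0673  0.1986] tipcase(mm) [-107.7    0.4  110.6] zt [ 0.001 -0.    -1.   ] yawerr/10deg 0.012 f [-1.  -1.4  2.2] w 0.0198 6.0
```

```bash
cat > plan.py <<'E'
from h import *
from scipy.optimize import brentq
AX=np.array([-.081,.068])
def pin(th): c,s=np.cos(th),np.sin(th); return AX+np.array([.0045*c-.0174*s,-.0045*s-.0174*c])
def zc(b): return np.array([np.sin(b),np.cos(b)])
def xc(b): return np.array([np.cos(b),-np.sin(b)])
def pt(th,b,x,z): return pin(th)+x*xc(b)+z*zc(b)
def bslot(th,xs,L=.058): return brentq(lambda b:pt(th,b,.0115,L)[0]-xs,-.3,.8)
def steps(wps,tcp):  # tcp: case (x,z) at first waypoint; rigid with claw
    th,b=wps[0]; d=tcp-pin(th); l=(d@xc(b),d@zc(b)); pr=tcp; pb=b
    for th,b in wps[1:]:
        q=pt(th,b,*l); dx,dz=q-pr; w=ex*dx+np.array([0,0,dz]); r=ey*np.degrees(b-pb)/10
        print(f"th {th:.2f} b {b:.3f} tip {pt(th,b,.0115,.058)*1000}".replace("  "," "),"row",r.round(3)[:2],(w/.05).round(3)); pr=q;pb=b
E
python3 - <<'E'
from plan import *
np.set_printoptions(precision=1,suppress=True)
tcp=w2c(monitor.get_obs()["tcp_pos"])[[0,2]]
bt=bslot(2.0,-.0752)
w=[(1.72,-.15),(1.86,-.15),(2.0,-.15)]+[(2.0,b) for b in np.linspace(-.15,bt,7)[1:]]
np.set_printoptions(precision=3,suppress=True)
steps(w,tcp)
np.set_printoptions(precision=3,suppress=True)
E
```

```text
th 1.86 b -0.150 tip [-96.257 127.716] row [-0.  0.] [-0.002 -0.     0.05 ]
th 2.00 b -0.150 tip [-95.991 130.216] row [-0.  0.] [0.005 0.001 0.05 ]
th 2.00 b -0.090 tip [-92.426 129.945] row [-0.033  0.345] [0.16  0.015 0.006]
th 2.00 b -0.029 tip [-88.883 129.459] row [-0.033  0.345] [ 0.16   0.015 -0.004]
th 2.00 b 0.031 tip [-85.377 128.759] row [-0.033  0.345] [ 0.159  0.015 -0.013]
th 2.00 b 0.092 tip [-81.919 127.849] row [-0.033  0.345] [ 0.158  0.015 -0.023]
th 2.00 b 0.152 tip [-78.523 126.731] row [-0.033  0.345] [ 0.157  0.015 -0.033]
th 2.00 b 0.213 tip [-75.2 125.41] row [-0.033  0.345] [ 0.154  0.015 -0.042]
```

>>> send_rows(increments=[[[0, 0, 0, 0, 0, 0.05, 1], [0, 0, 0, 0, 0, 0.05, 1]]])

```text
time_s: 7.95
tcp_pos: [0.5263, -0.0672, 0.2023]
orientation: [-0.047, 0.999, 0.0, -0.001]
ft_force: [1.8, -2.2, -6.4]
width: 0.0202
grip_force: 6.0
```

>>> send_rows(increments=[[[-0.017, 0.172, 0, 0.08, 0.008, 0.003, 1], [-0.016, 0.172, 0, 0.08, 0.008, 0.003, 1], [-0.017, 0.172, 0, 0.08, 0.008, -0.002, 1], [-0.016, 0.172, 0, 0.08, 0.007, -0.002, 1], [-0.017, 0.172, 0, 0.08, 0.008, -0.006, 1], [-0.016, 0.172, 0, 0.08, 0.007, -0.007, 1]]])

```text
time_s: 8.7
tcp_pos: [0.5511, -0.0649, 0.2028]
orientation: [-0.046, 0.995, -0.005, -0.091]
ft_force: [-1.9, -2.6, 0.7]
width: 0.02
grip_force: 6.0
```

```bash
python3 -c "
from h import *
show()"
```

```text
t 8.7 tcp [ 0.5511 -0.0649  0.2028] tipcase(mm) [-99.5   0.6 116.3] zt [-0.181 -0.018 -0.983] yawerr/10deg 0.012 f [-2.1 -2.4  0.7] w 0.02 6.0
```

>>> send_rows(increments=[[[-0.017, 0.172, 0, 0.08, 0.008, -0.011, 1], [-0.016, 0.172, 0, 0.08, 0.007, -0.012, 1], [-0.017, 0.172, 0, 0.08, 0.008, -0.016, 1], [-0.016, 0.172, 0, 0.08, 0.007, -0.017, 1], [-0.017, 0.172, 0, 0.077, 0.008, -0.021, 1], [-0.016, 0.172, 0, 0.077, 0.007, -0.021, 1]]])

```text
time_s: 9.45
tcp_pos: [0.5748, -0.0626, 0.1978]
orientation: [-0.046, 0.982, -0.009, -0.181]
ft_force: [-0.3, -2.3, 1.5]
width: 0.0197
grip_force: 6.0
```

```bash
python3 - <<'E'
from h import *
show()
d=grab("side","d.png",(230,150,310,230),7)
Q=np.array([w2c(p) for p in cloud(d)])*1000
m=(Q[:,0]<-60)&(Q[:,0]>-160)&(abs(Q[:,1])<12)&(Q[:,2]>60)&(Q[:,2]<150); q=Q[m]
for z in range(64,146,4):
    r=q[(q[:,2]>=z)&(q[:,2]<z+4)]
    if len(r): print(z,len(r),"x",r[:,0].round().astype(int)[np.argsort(r[:,0])].tolist())
E
```

```text
t 9.45 tcp [ 0.5748 -0.0626  0.1978] tipcase(mm) [-91.    0.5 115.5] zt [-0.354 -0.034 -0.935] yawerr/10deg 0.013 f [-0.5 -2.3  1.5] w 0.0197 6.0
64 15 x [-94, -92, -90, -87, -85, -84, -82, -79, -79, -77, -73, -71, -71, -69, -68]
68 14 x [-102, -101, -95, -92, -89, -87, -86, -84, -82, -79, -77, -74, -70, -68]
72 24 x [-104, -104, -104, -104, -101, -92, -89, -87, -84, -81, -79, -77, -76, -76, -75, -73, -73, -72, -71, -70, -70, -68, -68, -68]
76 29 x [-103, -102, -101, -92, -92, -89, -89, -87, -87, -87, -86, -85, -84, -84, -83, -82, -82, -81, -80, -79, -79, -78, -78, -76, -73, -71, -68, -68, -68]
80 7 x [-101, -101, -96, -95, -68, -68, -67]
84 19 x [-111, -109, -108, -106, -106, -105, -104, -104, -104, -102, -101, -100, -99, -98, -98, -97, -95, -68, -68]
88 21 x [-121, -119, -118, -118, -117, -116, -115, -114, -114, -112, -111, -111, -110, -109, -97, -97, -69, -69, -69, -68, -68]
92 15 x [-123, -123, -121, -121, -118, -96, -94, -68, -68, -68, -66, -66, -66, -66, -65]
96 11 x [-130, -128, -126, -126, -125, -123, -95, -66, -66, -66, -66]
100 14 x [-130, -129, -128, -128, -96, -95, -95, -95, -66, -66, -65, -65, -64, -64]
104 9 x [-95, -94, -94, -93, -92, -90, -89, -87, -64]
108 11 x [-94, -94, -92, -91, -90, -87, -77, -75, -73, -70, -67]
112 9 x [-90, -74, -74, -73, -72, -70, -70, -68, -67]
116 9 x [-73, -72, -71, -70, -68, -67, -67, -66, -66]
120 9 x [-100, -99, -98, -96, -96, -93, -65, -65, -65]
124 8 x [-99, -98, -98, -96, -93, -66, -65, -65]
128 9 x [-96, -96, -94, -93, -91, -65, -65, -65, -64]
132 10 x [-95, -95, -93, -93, -91, -65, -64, -63, -61, -60]
136 4 x [-93, -91, -91, -88]
140 5 x [-92, -91, -90, -88, -88]
144 4 x [-91, -88, -87, -85]
```

View pics/d.png

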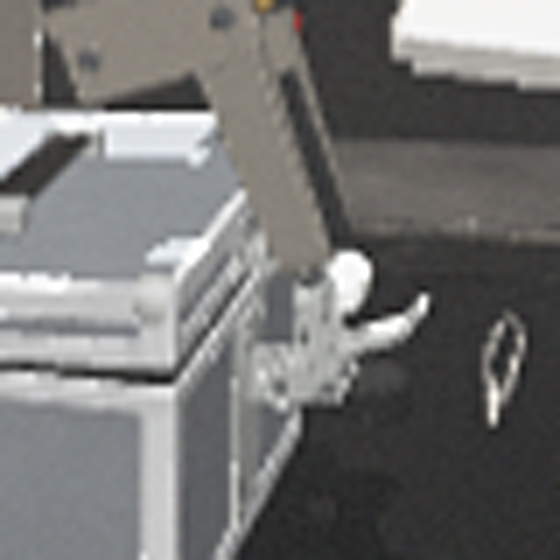

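The fingers now hide the hook. The yoke leans towards the case at (320,330) and the lever has risen to (425,300), as planned. I'll lower it straight over the slot.

```bash
python3 - <<'E'
from plan import *
np.set_printoptions(precision=3,suppress=True)
tcp=w2c(monitor.get_obs()["tcp_pos"])[[0,2]]
w=[(1.97,bslot(1.97,-.0752))]+[(t,bslot(t,-.0752)) for t in np.arange(1.9,1.05,-.07)]
steps(w,tcp)
E
```

```text
th 1.90 b 0.217 tip [-75.2 123.53] row [-0.001  0.015] [ 0.004  0.    -0.027]
th 1.83 b 0.218 tip [-75.2 122.25] row [-0.001  0.005] [ 0.001  0.    -0.026]
th 1.76 b 0.217 tip [-75.2  121.009] row [ 0.    -0.004] [-0.001 -0.    -0.025]
th 1.69 b 0.215 tip [-75.2  119.811] row [ 0.001 -0.013] [-0.003 -0.    -0.023]
th 1.62 b 0.211 tip [-75.2  118.663] row [ 0.002 -0.022] [-0.006 -0.001 -0.022]
th 1.55 b 0.206 tip [-75.2  117.568] row [ 0.003 -0.031] [-0.008 -0.001 -0.02 ]
th 1.48 b 0.199 tip [-75.2  116.531] row [ 0.004 -0.04 ] [-0.01  -0.001 -0.019]
th 1.41 b 0.190 tip [-75.2  115.553] row [ 0.005 -0.049] [-0.012 -0.001 -0.017]
th 1.34 b 0.180 tip [-75.2  114.639] row [ 0.005 -0.057] [-0.014 -0.001 -0.016]
th 1.27 b 0.169 tip [-75.2  113.789] row [ 0.006 -0.065] [-0.016 -0.002 -0.014]
th 1.20 b 0.156 tip [-75.2  113.004] row [ 0.007 -0.072] [-0.018 -0.002 -0.013]
th 1.13 b 0.142 tip [-75.2  112.286] row [ 0.008 -0.079] [-0.02  -0.002 -0.011]
th 1.06 b 0.127 tip [-75.2  111.636] row [ 0.008 -0.085] [-0.022 -0.002 -0.01 ]
```

>>> send_rows(increments=[[[0, 0.01, 0, 0.003, 0, -0.027, 1], [0, 0.005, 0, 0.001, 0, -0.026, 1], [0, 0, 0, 0, 0, -0.025, 1]]])

```text
time_s: 9.88
tcp_pos: [0.5748, -0.0626, 0.1941]
orientation: [-0.046, 0.982, -0.009, -0.18]
ft_force: [1.9, -2.8, 3.4]
width: 0.0197
grip_force: 6.0
```

>>> send_rows(increments=[[[0.001, -0.013, 0, -0.003, 0, -0.023, 1]]])

```text
time_s: 10.0
tcp_pos: [0.5746, -0.0627, 0.1929]
orientation: [-0.046, 0.983, -0.009, -0.179]
ft_force: [1.6, -2.3, 2.9]
width: 0.0198
grip_force: 6.0
```

>>> send_rows(increments=[[[0.002, -0.022, 0, -0.006, 0, -0.022, 1]]])

```text
time_s: 10.12
tcp_pos: [0.5743, -0.0627, 0.1917]
orientation: [-0.046, 0.983, -0.009, -0.178]
ft_force: [0.6, -2.3, 3.1]
width: 0.0201
grip_force: 6.0
```

>>> send_rows(increments=[[[0.003, -0.031, 0, -0.008, -0.001, -0.02, 1]]])

```text
time_s: 10.25
tcp_pos: [0.5737, -0.0627, 0.1908]
orientation: [-0.046, 0.983, -0.009, -0.175]
ft_force: [-0.1, -2.4, 5.2]
width: 0.0201
grip_force: 6.0
```

```bash
python3 -c "
from h import *
show()"
```

```text
t 10.25 tcp [ 0.5737 -0.0627  0.1908] tipcase(mm) [-91.2   0.5 108.2] zt [-0.344 -0.033 -0.938] yawerr/10deg 0.012 f [-0.3 -2.4  5.2] w 0.0201 6.0
```

>>> send_rows(increments=[[[0.002, -0.02, 0, -0.005, 0, -0.01, 1]]])

```text
time_s: 10.38
tcp_pos: [0.5734, -0.0627, 0.1902]
orientation: [-0.046, 0.984, -0.009, -0.174]
ft_force: [-0.9, -2.6, 4.8]
width: 0.0201
grip_force: 6.0
```

>>> send_rows(increments=[[[0.002, -0.02, 0, -0.005, 0, -0.01, 1]]])

```text
time_s: 10.5
tcp_pos: [0.5731, -0.0628, 0.1897]
orientation: [-0.046, 0.984, -0.008, -0.172]
ft_force: [-0.4, -3.8, 5.7]
width: 0.0199
grip_force: 6.0
```

>>> send_rows(increments=[[[0, 0, 0, 0.02, 0.002, 0, 1]]])

```text
time_s: 10.62
tcp_pos: [0.5735, -0.0627, 0.1895]
orientation: [-0.046, 0.984, -0.008, -0.173]
ft_force: [-4.8, -4.0, 4.6]
width: 0.02
grip_force: 6.0
```

>>> send_rows(increments=[[[0, 0, 0, 0.02, 0.002, 0, 1]]])

```text
time_s: 10.75
tcp_pos: [0.5741, -0.0626, 0.1892]
orientation: [-0.046, 0.984, -0.008, -0.174]
ft_force: [-5.6, -4.5, 4.0]
width: 0.0197
grip_force: 6.0
```

>>> send_rows(increments=[[[0, 0, 0, 0.02, 0.002, 0, 1]]])

```text
time_s: 10.88
tcp_pos: [0.5749, -0.0626, 0.1888]
orientation: [-0.046, 0.984, -0.008, -0.174]
ft_force: [-5.5, -4.3, 3.1]
width: 0.02
grip_force: 6.0
```

>>> send_rows(increments=[[[0, 0, 0, -0.03, -0.003, 0, 1]]])

```text
time_s: 11.0
tcp_pos: [0.5744, -0.0626, 0.1889]
orientation: [-0.046, 0.984, -0.008, -0.173]
ft_force: [-0.2, -2.4, 0.3]
width: 0.0204
grip_force: 6.0
```

>>> send_rows(increments=[[[0, 0, 0, -0.02, -0.006, 0, 1]]])

```text
time_s: 11.12
tcp_pos: [0.5739, -0.0627, 0.189]
orientation: [-0.046, 0.984, -0.008, -0.171]
ft_force: [1.6, -2.9, -0.9]
width: 0.02
grip_force: 6.0
```

>>> send_rows(increments=[[[0, 0, 0, -0.02, -0.006, 0, 1]]])

```text
time_s: 11.25
tcp_pos: [0.5731, -0.0629, 0.1892]
orientation: [-0.046, 0.984, -0.008, -0.171]
ft_force: [1.7, -2.3, -0.3]
width: 0.0197
grip_force: 6.0
```

>>> send_rows(increments=[[[0, 0, 0, -0.02, -0.002, 0, 1]]])

```text
time_s: 11.38
tcp_pos: [0.572, -0.0629, 0.1894]
orientation: [-0.046, 0.984, -0.008, -0.171]
ft_force: [1.9, -1.0, -0.5]
width: 0.0198
grip_force: 6.0
```

```bash
python3 -c "
from h import *
show()"
```

```text
t 11.38 tcp [ 0.572  -0.0629  0.1894] tipcase(mm) [-92.3   0.6 106.6] zt [-0.337 -0.032 -0.941] yawerr/10deg 0.01 f [ 1.8 -1.2 -0.5] w 0.0198 6.0
```

>>> send_rows(increments=[[[0, 0, 0, -0.02, -0.002, 0, 1]]])

```text
time_s: 11.5
tcp_pos: [0.5709, -0.0631, 0.1896]
orientation: [-0.046, 0.984, -0.008, -0.172]
ft_force: [1.2, -1.2, -1.1]
width: 0.0199
grip_force: 6.0
```

>>> send_rows(increments=[[[0, 0, 0, -0.02, -0.002, 0, 1]]])

```text
time_s: 11.62
tcp_pos: [0.5698, -0.0632, 0.1896]
orientation: [-0.046, 0.984, -0.008, -0.172]
ft_force: [1.3, -0.7, -0.2]
width: 0.0199
grip_force: 6.0
```

>>> send_rows(increments=[[[0, 0, 0, -0.02, -0.002, 0, 1]]])

```text
time_s: 11.75
tcp_pos: [0.5688, -0.0633, 0.1896]
orientation: [-0.046, 0.984, -0.008, -0.172]
ft_force: [1.3, -1.4, -0.1]
width: 0.0199
grip_force: 6.0
```

```bash
python3 - <<'E'
from h import *
show()
a=grab("wrist");b=grab("side");c=grab("top")
u,v=map(int,proj(a,c2w(-.076,.118))); print(u,v); us,vs=map(int,proj(b,c2w(-.076,.118))); print(us,vs); ut,vt=map(int,proj(c,c2w(-.076,.118))); print(ut,vt)
def cr(d,u,v,r): 
    u=np.clip(u,r,512-r);v=np.clip(v,r,384-r);return cv2.resize(d["img"][v-r:v+r,u-r:u+r],(400,400),interpolation=cv2.INTER_CUBIC)
cv2.imwrite("pics/e.png",np.hstack([cr(a,u,v,110),cr(b,us,vs,25)])[:,:,::-1])
E
```

```text
t 11.75 tcp [ 0.5688 -0.0633  0.1896] tipcase(mm) [-95.6   0.4 106.8] zt [-0.337 -0.032 -0.941] yawerr/10deg 0.011 f [ 1.2 -1.5 -0.1] w 0.0199 6.0
251 278
269 184
279 204
```

View pics/e.png

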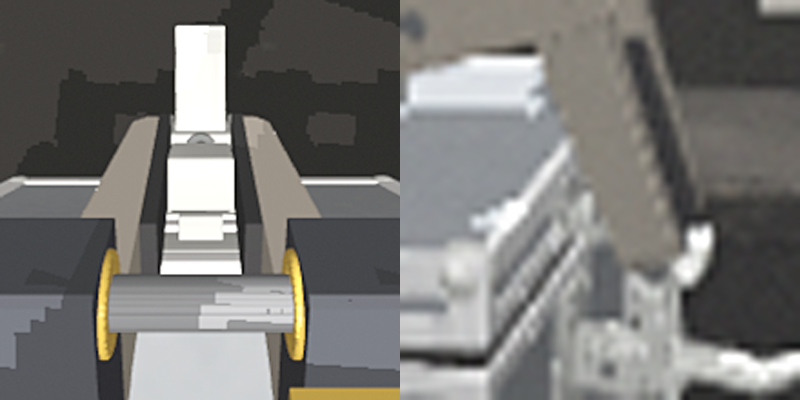

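The wrist view shows the lever handle (200,75), the yoke (200,175), the hook (200,225) and the keeper (200,255). It looks straight onto the slot, so its depth readings along the middle column will tell where the hook is.

```bash
cat >> h.py <<'E'
def col(d,u,v0,v1,st=2):
    for v in range(v0,v1,st):
        r=d["range_z"][v,u]
        if r>0: print(v,(1000*w2c(world(d,u,v))).round(1).tolist(),d["img"][v,u].tolist())
E
python3 - <<'E'
from h import *
d=grab("wrist"); col(d,251,240,326)
E
```

```text
240 [-96.2, -0.4, 98.6] [164, 167, 163]
242 [-95.2, -0.4, 101.8] [107, 106, 104]
244 [-94.9, -0.4, 110.0] [150, 148, 143]
246 [-94.2, -0.4, 114.7] [148, 148, 141]
248 [-93.8, -0.4, 120.8] [150, 148, 143]
250 [-93.3, -0.4, 125.9] [175, 174, 169]
252 [-92.5, -0.4, 127.4] [255, 255, 253]
254 [-91.5, -0.4, 128.4] [255, 255, 255]
256 [-90.4, -0.4, 128.1] [255, 255, 255]
258 [-89.2, -0.4, 127.3] [255, 255, 254]
260 [-88.3, -0.4, 128.5] [255, 255, 255]
262 [-87.0, -0.4, 127.0] [255, 255, 253]
264 [-86.0, -0.4, 127.7] [255, 255, 252]
266 [-84.9, -0.4, 127.5] [255, 255, 251]
268 [-83.8, -0.4, 127.3] [255, 255, 252]
270 [-82.9, -0.4, 127.9] [255, 255, 251]
272 [-81.6, -0.4, 126.7] [255, 255, 250]
274 [-80.7, -0.4, 127.8] [255, 255, 250]
276 [-79.8, -0.4, 128.6] [255, 255, 250]
278 [-78.6, -0.4, 128.2] [255, 255, 250]
280 [-73.6, -0.4, 110.5] [166, 165, 159]
282 [-73.5, -0.4, 115.2] [151, 149, 145]
284 [-73.1, -0.4, 118.4] [255, 255, 255]
286 [-71.7, -0.4, 117.0] [254, 253, 248]
288 [-70.4, -0.4, 116.5] [255, 253, 248]
290 [-69.5, -0.4, 117.4] [255, 255, 249]
292 [-68.5, -0.4, 118.0] [255, 255, 250]
294 [-67.2, -0.4, 117.2] [255, 255, 253]
296 [-66.0, -0.4, 116.9] [196, 195, 190]
298 [-65.9, -0.4, 120.7] [144, 143, 137]
300 [-65.5, -0.4, 123.1] [141, 141, 135]
302 [-64.9, -0.4, 124.7] [234, 233, 227]
304 [-65.0, -0.4, 128.5] [169, 167, 165]
306 [-65.1, -0.4, 132.2] [169, 167, 165]
308 [-64.3, -0.4, 133.0] [255, 254, 251]
310 [-63.2, -0.4, 132.7] [255, 255, 255]
312 [-62.8, -0.4, 134.8] [255, 255, 255]
314 [-61.6, -0.4, 134.3] [243, 241, 237]
316 [-86.5, -0.5, 210.3] [93, 95, 93]
318 [-86.8, -0.5, 212.7] [114, 114, 115]
320 [-86.0, -0.5, 211.8] [120, 121, 121]
322 [-85.5, -0.5, 212.0] [141, 142, 141]
324 [-85.6, -0.5, 213.7] [140, 140, 141]
```

The depth shows the hook top level at z 127.8 from x −93 to −78.5. Block front is at −73.5, so the slot runs from −79.5 to −73.5 with its top at 117.5. The hook tip (centre about −80) is over the lip, so it has to go 3.5 mm in and then down.

```bash
python3 - <<'E'
from plan import *
np.set_printoptions(precision=3,suppress=True)
tcp=w2c(monitor.get_obs()["tcp_pos"])[[0,2]]
b0=bslot(1.42,-.080); bs=lambda t:bslot(t,-.0765)
w=[(1.42,b0),(1.52,b0),(1.52,(b0+bs(1.52))/2),(1.52,bs(1.52))]+[(t,bs(t)) for t in np.arange(1.45,1.0,-.06)]
steps(w,tcp)
E
```

```text
th 1.52 b 0.105 tip [-80.623 119.094] row [-0.  0.] [-0.012 -0.001  0.034]
th 1.52 b 0.142 tip [-78.548 118.408] row [-0.02   0.211] [ 0.094  0.009 -0.025]
th 1.52 b 0.179 tip [-76.5  117.646] row [-0.02   0.211] [ 0.093  0.009 -0.029]
th 1.45 b 0.172 tip [-76.5  116.622] row [ 0.004 -0.043] [-0.011 -0.001 -0.018]
th 1.39 b 0.164 tip [-76.5  115.792] row [ 0.004 -0.044] [-0.011 -0.001 -0.014]
th 1.33 b 0.155 tip [-76.5  115.006] row [ 0.005 -0.05 ] [-0.012 -0.001 -0.013]
th 1.27 b 0.145 tip [-76.5  114.267] row [ 0.005 -0.055] [-0.014 -0.001 -0.011]
th 1.21 b 0.135 tip [-76.5  113.575] row [ 0.006 -0.061] [-0.015 -0.001 -0.01 ]
th 1.15 b 0.123 tip [-76.5  112.931] row [ 0.006 -0.066] [-0.017 -0.002 -0.009]
th 1.09 b 0.111 tip [-76.5  112.335] row [ 0.007 -0.071] [-0.018 -0.002 -0.008]
th 1.03 b 0.098 tip [-76.5  111.787] row [ 0.007 -0.075] [-0.019 -0.002 -0.007]
```

>>> send_rows(increments=[[[0, 0, 0, -0.012, -0.001, 0.035, 1], [0, 0, 0, 0, 0, 0.035, 1], [-0.02, 0.21, 0, 0.094, 0.009, -0.02, 1], [-0.02, 0.21, 0, 0.094, 0.009, -0.02, 1], [0, 0, 0, 0, 0, 0, 1]]])

```text
time_s: 12.58
tcp_pos: [0.5774, -0.0625, 0.1909]
orientation: [-0.046, 0.977, -0.01, -0.209]
ft_force: [-1.1, -1.1, -1.6]
width: 0.0202
grip_force: 6.0
```

```bash
python3 - <<'E'
from h import *
show(); d=grab("wrist"); col(d,251,246,300)
E
```

```text
t 12.57 tcp [ 0.5774 -0.0625  0.1909] tipcase(mm) [-93.1   0.4 110.6] zt [-0.407 -0.038 -0.913] yawerr/10deg 0.01 f [-1.2 -1.  -1.6] w 0.0202 6.0
246 [-91.0, -0.4, 118.7] [155, 153, 149]
248 [-90.1, -0.4, 124.2] [154, 152, 147]
250 [-89.2, -0.4, 128.4] [182, 181, 176]
252 [-88.3, -0.4, 130.3] [255, 255, 251]
254 [-87.2, -0.4, 130.9] [255, 255, 253]
256 [-86.2, -0.4, 131.4] [255, 255, 252]
258 [-85.1, -0.4, 130.8] [255, 255, 252]
260 [-84.0, -0.4, 130.5] [255, 255, 252]
262 [-83.0, -0.4, 131.3] [255, 255, 251]
264 [-81.9, -0.4, 130.7] [255, 255, 250]
266 [-80.8, -0.4, 130.6] [255, 254, 249]
268 [-79.7, -0.4, 130.0] [255, 255, 250]
270 [-78.7, -0.4, 130.1] [255, 255, 249]
272 [-77.5, -0.4, 129.5] [255, 254, 249]
274 [-76.5, -0.4, 129.7] [255, 253, 248]
276 [-75.2, -0.4, 128.1] [255, 253, 248]
278 [-74.2, -0.4, 128.7] [251, 249, 243]
280 [-71.5, -0.4, 117.5] [255, 255, 255]
282 [-70.4, -0.4, 117.4] [255, 255, 254]
284 [-69.1, -0.4, 116.7] [255, 255, 255]
286 [-68.1, -0.4, 117.1] [255, 255, 255]
288 [-66.8, -0.4, 116.2] [255, 255, 255]
290 [-65.7, -0.4, 116.7] [127, 125, 122]
292 [-65.7, -0.4, 122.5] [137, 137, 132]
294 [-65.2, -0.4, 125.8] [229, 229, 223]
296 [-65.0, -0.4, 129.9] [166, 164, 161]
298 [-64.8, -0.4, 134.2] [231, 227, 225]
```

The hook tip centre is now about −76.6, over the slot middle. I'll lower it in small steps.

>>> send_rows(increments=[[[0.003, -0.02, 0, -0.006, 0, -0.025, 1], [0.003, -0.03, 0, -0.008, 0, -0.022, 1], [0.003, -0.04, 0, -0.01, 0, -0.02, 1]]])

```text
time_s: 13.0
tcp_pos: [0.5765, -0.0626, 0.1884]
orientation: [-0.046, 0.979, -0.01, -0.2]
ft_force: [-0.3, -1.1, 3.1]
width: 0.0199
grip_force: 6.0
```

>>> send_rows(increments=[[[0.004, -0.04, 0, -0.011, -0.001, -0.018, 1]]])

```text
time_s: 13.12
tcp_pos: [0.5761, -0.0627, 0.1873]
orientation: [-0.046, 0.979, -0.01, -0.196]
ft_force: [0.8, 0.3, 3.6]
width: 0.02
grip_force: 6.0
```

>>> send_rows(increments=[[[0.004, -0.04, 0, -0.011, -0.001, -0.016, 1]]])

```text
time_s: 13.25
tcp_pos: [0.5756, -0.0628, 0.1864]
orientation: [-0.046, 0.98, -0.009, -0.192]
ft_force: [1.3, -0.8, 4.4]
width: 0.0197
grip_force: 6.0
```

```bash
python3 - <<'E'
from h import *
show(); d=grab("wrist"); col(d,251,248,296)
E
```

```text
t 13.25 tcp [ 0.5756 -0.0628  0.1864] tipcase(mm) [-92.2   0.3 104.9] zt [-0.376 -0.036 -0.926] yawerr/10deg 0.012 f [ 1.2 -0.9  4.4] w 0.0197 6.0
248 [-89.7, -0.5, 118.7] [153, 153, 148]
250 [-89.1, -0.5, 125.3] [170, 169, 165]
252 [-88.0, -0.5, 125.1] [255, 255, 249]
254 [-87.0, -0.5, 126.0] [255, 255, 253]
256 [-86.0, -0.5, 126.6] [255, 255, 252]
258 [-84.9, -0.5, 126.1] [255, 255, 251]
260 [-83.7, -0.5, 125.3] [255, 255, 252]
262 [-82.7, -0.5, 125.8] [255, 255, 251]
264 [-81.6, -0.5, 125.6] [255, 255, 249]
266 [-80.5, -0.5, 125.2] [255, 254, 248]
268 [-79.4, -0.5, 124.7] [255, 254, 249]
270 [-78.4, -0.5, 125.1] [255, 254, 249]
272 [-77.4, -0.5, 125.4] [255, 253, 247]
274 [-76.1, -0.5, 124.2] [254, 253, 247]
276 [-74.8, -0.5, 123.1] [254, 253, 247]
278 [-74.0, -0.5, 124.2] [249, 247, 242]
280 [-71.4, -0.5, 116.1] [255, 255, 253]
282 [-70.4, -0.5, 116.6] [255, 255, 250]
284 [-69.4, -0.5, 116.9] [255, 255, 252]
286 [-68.3, -0.5, 116.9] [255, 255, 252]
288 [-67.0, -0.5, 116.1] [255, 255, 255]
290 [-66.1, -0.5, 116.9] [197, 196, 191]
292 [-65.8, -0.5, 120.9] [145, 142, 139]
294 [-65.7, -0.5, 125.2] [178, 177, 171]
```

The tip bottom is now about 115, below the keeper top at 117, so it's entering the slot. About 3 mm more to seat.

>>> send_rows(increments=[[[0.005, -0.05, 0, -0.012, -0.001, -0.016, 1], [0.005, -0.05, 0, -0.013, -0.001, -0.014, 1]]])

```text
time_s: 13.55
tcp_pos: [0.5743, -0.0629, 0.1848]
orientation: [-0.046, 0.982, -0.009, -0.184]
ft_force: [1.8, -0.3, 4.4]
width: 0.0198
grip_force: 6.0
```

>>> send_rows(increments=[[[0.006, -0.06, 0, -0.015, -0.001, -0.013, 1]]])

```text
time_s: 13.68
tcp_pos: [0.5734, -0.063, 0.1841]
orientation: [-0.046, 0.983, -0.009, -0.179]
ft_force: [1.9, -0.6, 4.4]
width: 0.0201
grip_force: 6.0
```

>>> send_rows(increments=[[[0.006, -0.06, 0, -0.016, -0.001, -0.013, 1]]])

```text
time_s: 13.8
tcp_pos: [0.5726, -0.063, 0.1835]
orientation: [-0.046, 0.984, -0.008, -0.174]
ft_force: [2.3, 0.3, 8.3]
width: 0.0203
grip_force: 6.0
```

```bash
python3 - <<'E'
from h import *
show(); d=grab("wrist"); col(d,251,250,294)
E
```

```text
t 13.8 tcp [ 0.5726 -0.063   0.1835] tipcase(mm) [-92.1   0.4 100.8] zt [-0.341 -0.033 -0.939] yawerr/10deg 0.012 f [2.3 0.1 8.3] w 0.0203 6.0
250 [-89.8, -0.5, 120.7] [185, 185, 179]
252 [-88.8, -0.5, 121.5] [255, 255, 255]
254 [-87.7, -0.5, 121.2] [255, 255, 255]
256 [-86.6, -0.5, 121.5] [255, 255, 255]
258 [-85.8, -0.5, 123.3] [255, 255, 255]
260 [-84.7, -0.5, 122.8] [255, 255, 255]
262 [-83.5, -0.5, 121.9] [255, 255, 255]
264 [-82.3, -0.5, 121.4] [255, 255, 253]
266 [-81.2, -0.5, 121.3] [255, 255, 252]
268 [-80.4, -0.5, 122.8] [255, 255, 253]
270 [-79.2, -0.5, 122.0] [255, 255, 252]
272 [-77.9, -0.5, 120.9] [255, 255, 251]
274 [-77.0, -0.5, 121.5] [255, 255, 250]
276 [-76.2, -0.5, 123.0] [255, 255, 250]
278 [-74.7, -0.5, 120.8] [255, 253, 248]
280 [-72.7, -0.5, 116.6] [255, 255, 249]
282 [-71.5, -0.5, 116.3] [255, 253, 249]
284 [-70.3, -0.5, 116.0] [255, 254, 248]
286 [-69.7, -0.5, 117.7] [255, 255, 250]
288 [-68.6, -0.5, 117.7] [255, 255, 250]
290 [-67.4, -0.5, 117.5] [255, 255, 252]
292 [-66.1, -0.5, 116.8] [225, 223, 218]
```

The hook top reads 121.7, which is the keeper top plus the 5 mm hook thickness, and the force rose to 8 N, so the claw is seated on the lip. I'll release it and withdraw upward.

>>> send_rows(increments=[[[0, 0, 0, 0, 0, 0, 0.75], [0, 0, 0, 0, 0, 0, 0.6], [0, 0, 0, 0, 0, 0, 0.5], [0, 0, 0, 0.1, 0.01, 0.28, 0.5], [0, 0, 0, 0.25, 0.02, 0.7, 0.5], [0, 0, 0, 0.2, 0.02, 0.6, 0.5], [0.05, -0.5, 0, -0.5, -0.05, 0.3, 0.7], [0.07, -0.7, 0, -0.8, -0.08, 0, 1], [0.07, -0.7, 0, -0.9, -0.09, 0, 1], [0.07, -0.7, 0, -0.9, -0.09, 0, 1]]])

```text
time_s: 15.1
tcp_pos: [0.4444, -0.0761, 0.2787]
orientation: [-0.047, 0.997, 0.003, 0.055]
ft_force: [-1.4, -0.5, 1.1]
width: 0.0079
grip_force: 0.0
```

```bash
python3 - <<'E'
from h import *
show(); print(monitor.get_obs()["joint_pos"].round(2))
d=grab("side","f.png",(230,150,310,230),7)
for n in ("top","side"):
    Q=np.array([w2c(p) for p in cloud(grab(n) if n=="top" else d)])*1000
    m=(Q[:,0]<-72)&(Q[:,0]>-150)&(abs(Q[:,1])<12)&(Q[:,2]>30)&(Q[:,2]<135); q=Q[m]
    q=q[np.argsort(q[:,0])]; print(n,q[::2][:,[0,2]].round().astype(int).tolist())
E
```

```text
t 15.1 tcp [ 0.4444 -0.0761  0.2787] tipcase(mm) [-181.    -0.4  191.3] zt [ 0.11   0.011 -0.994] yawerr/10deg 0.003 f [-1.4 -0.3  1.1] w 0.0079 0.0
[-0.47 -0.23  2.02  0.06  1.25 -2.15]
top [[-137, 48], [-137, 48], [-136, 52], [-136, 49], [-134, 53], [-134, 51], [-134, 51], [-133, 50], [-132, 50], [-132, 51], [-131, 51], [-131, 50], [-129, 50], [-129, 48], [-128, 50], [-128, 48], [-126, 46], [-126, 51], [-126, 49], [-124, 53], [-124, 54], [-124, 54], [-123, 51], [-122, 54], [-121, 52], [-121, 53], [-120, 52], [-119, 56], [-119, 56], [-118, 56], [-118, 55], [-117, 58], [-116, 57], [-116, 54], [-115, 56], [-114, 57], [-114, 57], [-113, 60], [-113, 57], [-112, 58], [-111, 57], [-111, 63], [-109, 64], [-109, 59], [-109, 58], [-108, 59], [-107, 62], [-107, 63], [-106, 66], [-106, 61], [-104, 63], [-104, 63], [-104, 64], [-103, 63], [-102, 63], [-102, 65], [-101, 63], [-101, 64], [-99, 66], [-99, 65], [-99, 65], [-99, 68], [-97, 56], [-97, 66], [-97, 70], [-97, 69], [-96, 73], [-96, 93], [-96, 83], [-96, 88], [-95, 86], [-95, 58], [-94, 96], [-94, 96], [-94, 89], [-93, 92], [-93, 91], [-9
[... 1179 characters left out ...]
, [-90, 72], [-90, 113], [-90, 110], [-90, 114], [-90, 115], [-90, 120], [-90, 123], [-89, 125], [-89, 123], [-88, 106], [-88, 100], [-88, 124], [-88, 108], [-87, 64], [-87, 95], [-87, 60], [-87, 124], [-86, 108], [-86, 102], [-86, 119], [-86, 110], [-85, 112], [-85, 93], [-85, 66], [-84, 123], [-84, 76], [-84, 73], [-84, 124], [-83, 77], [-82, 112], [-82, 114], [-82, 63], [-82, 124], [-82, 65], [-82, 67], [-81, 121], [-80, 123], [-80, 117], [-80, 111], [-80, 114], [-79, 73], [-79, 65], [-79, 78], [-78, 75], [-78, 123], [-77, 111], [-77, 68], [-77, 123], [-76, 112], [-76, 120], [-76, 117], [-75, 113], [-75, 111], [-74, 67], [-74, 123], [-73, 74], [-73, 76], [-73, 74], [-72, 119], [-72, 110]]
```

View pics/f.png

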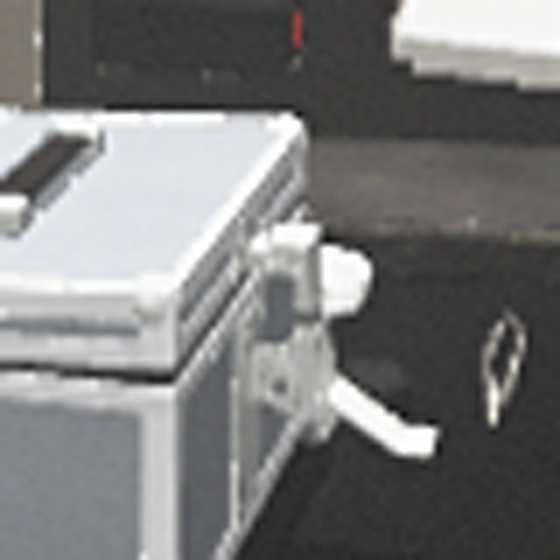

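The hook now lies over the keeper (290,240), the claw stands upright (320,270), and the lever points down and out to (430,440), about 1.07 rad. Next I'll plan the lever push with closed fingers.

```bash
cat > lev.py <<'E'
from plan import *
def tipc(th,s,al,off=0):
    n=np.array([-np.cos(th),np.sin(th)]); d=al-(np.pi/2-th)
    return AX+s*np.array([-np.sin(th),-np.cos(th)])+(.007+off+.010*abs(np.sin(d)))*n
def tcpof(tip,al): return tip-.088*np.array([np.sin(al),-np.cos(al)])
def rows(wps,o=None):
    o=o or monitor.get_obs(); R=Ro.from_quat(o["orientation"]).as_matrix(); zt=R[:,2]
    pa=np.arctan2(zt@ex,-zt[2]); c=w2c(o["tcp_pos"]); pr=c[[0,2]]; print("al",pa.round(3),"y",c[1])
    for th,s,al,off in wps:
        t=tipc(th,s,al,off); q=tcpof(t,al); dx,dz=q-pr
        print(f"th {th:.2f} off {off}",(t*1000).round(),"row",(-ey*np.degrees(al-pa)/10).round(3)[:2],((ex*dx+np.array([0,0,dz]))/.05).round(3)); pr=q;pa=al
E
python3 - <<'E'
from lev import *
a=np.radians(40)
T=np.arange(1.07,-.06,-.1)
rows([(1.07,.036,a,.06),(1.07,.036,a,.02),(1.07,.036,a,.003)]+[(t,.036+.012*(1.07-t)/1.07,a,0) for t in T])
E
```

```text
al 0.102 y 0.002046357138617625
th 1.07 off 0.06 [-146.  111.] row [ 0.324 -3.397] [-0.122 -0.012 -1.932]
th 1.07 off 0.02 [-126.   76.] row [ 0. -0.] [ 0.382  0.037 -0.702]
th 1.07 off 0.003 [-118.   61.] row [ 0. -0.] [ 0.163  0.016 -0.298]
th 1.07 off 0 [-117.   59.] row [ 0. -0.] [ 0.029  0.003 -0.053]
th 0.97 off 0 [-116.   54.] row [ 0. -0.] [ 0.015  0.001 -0.1  ]
th 0.87 off 0 [-115.   49.] row [ 0. -0.] [ 0.027  0.003 -0.098]
th 0.77 off 0 [-114.   45.] row [ 0. -0.] [ 0.012  0.001 -0.068]
th 0.67 off 0 [-113.   42.] row [ 0. -0.] [ 0.019  0.002 -0.069]
th 0.57 off 0 [-112.   38.] row [ 0. -0.] [ 0.027  0.003 -0.07 ]
th 0.47 off 0 [-110.   35.] row [ 0. -0.] [ 0.035  0.003 -0.07 ]
th 0.37 off 0 [-108.   31.] row [ 0. -0.] [ 0.044  0.004 -0.069]
th 0.27 off 0 [-105.   28.] row [ 0. -0.] [ 0.053  0.005 -0.067]
th 0.17 off 0 [-102.   25.] row [ 0. -0.] [ 0.062  0.006 -0.064]
th 0.07 off 0 [-98.  22.] row [ 0. -0.] [ 0.072  0.007 -0.059]
th -0.03 off 0 [-94.  19.] row [ 0. -0.] [ 0.081  0.008 -0.053]
```

>>> send_rows(increments=[[[0.08, -0.85, 0, -0.03, -0.003, -0.45, 1], [0.08, -0.85, 0, -0.03, -0.003, -0.5, 1], [0.08, -0.85, 0, -0.03, -0.003, -0.5, 1], [0.084, -0.847, 0, -0.03, -0.003, -0.48, 1], [0, 0, 0, 0.19, 0.018, -0.35, 1], [0, 0, 0, 0.19, 0.018, -0.35, 1], [0, 0, 0, 0.08, 0.008, -0.15, 1], [0, 0, 0, 0.08, 0.008, -0.15, 1]]], force=20)

```text
time_s: 16.2
tcp_pos: [0.469, -0.0704, 0.1394]
orientation: [-0.044, 0.942, 0.018, 0.333]
ft_force: [0.4, 0.2, 0.1]
width: 0.0007
grip_force: 0.0
```

>>> send_rows(increments=[[[0, 0, 0, 0.029, 0.003, -0.053, 1], [0, 0, 0, 0.007, 0, -0.05, 1], [0, 0, 0, 0.007, 0.001, -0.05, 1], [0, 0, 0, 0.013, 0.001, -0.05, 1], [0, 0, 0, 0.013, 0.002, -0.05, 1]]])

```text
time_s: 16.82
tcp_pos: [0.4725, -0.067, 0.1309]
orientation: [-0.042, 0.943, 0.017, 0.329]
ft_force: [-0.5, 0.0, -0.6]
width: 0.0006
grip_force: 0.0
```

```bash
python3 -c "
from h import *
show();print(monitor.get_obs()['joint_pos'].round(2))"
```

```text
t 16.82 tcp [ 0.4725 -0.067   0.1309] tipcase(mm) [-107.3    5.9   62. ] zt [ 0.619  0.059 -0.783] yawerr/10deg 0.038 f [-0.5  0.1 -0.6] w 0.0006 0.0
[-0.61 -0.15  2.4   0.92  0.53 -2.99]
```

Joint 6 is close to its range limit (−2.99), which twisted the pose. The lever hasn't been pressed. I'll back off and give the tool a half turn about its own axis, which leaves the same finger shape.

>>> send_rows(increments=[[[0, 0, 0, -0.5, -0.1, 0.6, 1], [0.62, 0.06, -0.78, -0.2, -0.02, 0.2, 1], [0.62, 0.06, -0.78, 0, 0, 0, 1], [0.62, 0.06, -0.78, 0, 0, 0, 1], [0.62, 0.06, -0.78, 0, 0, 0, 1], [0.62, 0.06, -0.78, 0, 0, 0, 1], [0.62, 0.06, -0.78, 0, 0, 0, 1], [0.62, 0.06, -0.78, 0, 0, 0, 1], [0.62, 0.06, -0.78, 0, 0, 0, 1], [0.62, 0.06, -0.78, 0, 0, 0, 1]]])

```text
time_s: 18.08
tcp_pos: [0.4374, -0.073, 0.1708]
orientation: [0.638, 0.696, 0.247, 0.22]
ft_force: [0.4, -0.2, -0.5]
width: 0.0004
grip_force: 0.0
```

>>> send_rows(increments=[[[0.62, 0.06, -0.78, 0, 0, 0, 1], [0.62, 0.06, -0.78, 0, 0, 0, 1], [0.62, 0.06, -0.78, 0, 0, 0, 1], [0.62, 0.06, -0.78, 0, 0, 0, 1], [0.62, 0.06, -0.78, 0, 0, 0, 1], [0.62, 0.06, -0.78, 0, 0, 0, 1], [0.62, 0.06, -0.78, 0, 0, 0, 1], [0.62, 0.06, -0.78, 0, 0, 0, 1], [0.62, 0.06, -0.78, 0, 0, 0, 1]]])

```text
time_s: 19.2
tcp_pos: [0.4374, -0.073, 0.1708]
orientation: [0.942, 0.042, 0.332, -0.018]
ft_force: [0.3, 0.3, 0.3]
width: 0.0004
grip_force: 0.0
```

```bash
python3 - <<'E'
from lev import *
show();o=monitor.get_obs();print(o['joint_pos'].round(2))
R=Ro.from_quat(o["orientation"]); al=np.radians(35)
zt=np.sin(al)*ex-np.array([0,0,np.cos(al)]); y=-ey; x=np.cross(y,zt)
for s in (1,-1):
    M=np.c_[s*x,s*y,zt]; print("corr rot",((Ro.from_matrix(M)*R.inv()).as_rotvec(True)/10).round(2))
t=tipc(1.07,.036,al,.02); q=tcpof(t,al); print("shift",((c2w(*q)-o["tcp_pos"])/.05).round(2))
E
```

```text
t 19.2 tcp [ 0.4374 -0.073   0.1708] tipcase(mm) [-142.3    3.4  102.2] zt [ 0.624  0.061 -0.779] yawerr/10deg -17.962 f [0.3 0.3 0.3] w 0.0004 0.0
[-0.7  -0.39  2.48  0.78  0.69  0.26]
corr rot [-0.07  0.37  0.03]
corr rot [ 10.73   1.04 -14.36]
shift [ 0.42 -0.03 -0.47]
```

>>> send_rows(increments=[[[-0.035, 0.185, 0.015, 0.21, -0.015, -0.235, 1], [-0.035, 0.185, 0.015, 0.21, -0.015, -0.235, 1], [0, 0, 0, 0, 0, 0, 1]]])

```text
time_s: 19.58
tcp_pos: [0.4586, -0.0742, 0.1468]
orientation: [0.952, 0.049, 0.3, -0.014]
ft_force: [-0.1, -0.4, 0.3]
width: 0.0003
grip_force: 0.0
```

```bash
python3 - <<'E'
from lev import *
show();print(monitor.get_obs()['joint_pos'].round(2))
a=np.radians(35)
rows([(1.07,.036,a,.003)]+[(t,.036+.012*(1.07-t)/1.07,a,0) for t in np.arange(1.07,-.06,-.1)])
E
```

```text
t 19.57 tcp [ 0.4586 -0.0742  0.1468] tipcase(mm) [-126.1    0.2   74.7] zt [ 0.571  0.056 -0.819] yawerr/10deg 17.959 f [-0.2 -0.4  0.3] w 0.0003 0.0
[-0.63 -0.22  2.4   0.73  0.61  0.31]
al 0.611 y 0.0001258802678866636
th 1.07 off 0.003 [-118.   60.] row [ 0.    -0.002] [ 0.162  0.015 -0.286]
th 1.07 off 0 [-116.   58.] row [ 0. -0.] [ 0.029  0.003 -0.053]
th 0.97 off 0 [-116.   53.] row [ 0. -0.] [ 0.017  0.002 -0.099]
th 0.87 off 0 [-115.   49.] row [ 0. -0.] [ 0.006  0.001 -0.07 ]
th 0.77 off 0 [-115.   46.] row [ 0. -0.] [ 0.011  0.001 -0.069]
th 0.67 off 0 [-114.   42.] row [ 0. -0.] [ 0.018  0.002 -0.071]
th 0.57 off 0 [-113.   39.] row [ 0. -0.] [ 0.026  0.003 -0.072]
th 0.47 off 0 [-111.   35.] row [ 0. -0.] [ 0.035  0.003 -0.072]
th 0.37 off 0 [-109.   32.] row [ 0. -0.] [ 0.044  0.004 -0.071]
th 0.27 off 0 [-106.   28.] row [ 0. -0.] [ 0.054  0.005 -0.069]
th 0.17 off 0 [-103.   25.] row [ 0. -0.] [ 0.063  0.006 -0.065]
th 0.07 off 0 [-99.  22.] row [ 0. -0.] [ 0.073  0.007 -0.06 ]
th -0.03 off 0 [-95.  19.] row [ 0. -0.] [ 0.082  0.008 -0.054]
```

>>> send_rows(increments=[[[0, 0, 0, 0.081, 0.008, -0.143, 1], [0, 0, 0, 0.081, 0.008, -0.143, 1], [0, 0, 0, 0.029, 0.003, -0.053, 1], [0, 0, 0, 0.009, 0.001, -0.05, 1], [0, 0, 0, 0.008, 0.001, -0.05, 1], [0, 0, 0, 0.003, 0, -0.035, 1], [0, 0, 0, 0.003, 0.001, -0.035, 1]]])

```text
time_s: 20.45
tcp_pos: [0.4698, -0.0737, 0.1226]
orientation: [0.952, 0.049, 0.302, -0.013]
ft_force: [0.3, 1.8, 5.0]
width: 0.0008
grip_force: 2.2
```

>>> send_rows(increments=[[[0, 0, 0, 0.006, 0, -0.035, 1], [0, 0, 0, 0.006, 0.001, -0.035, 1], [0, 0, 0, 0.009, 0.001, -0.035, 1], [0, 0, 0, 0.009, 0.001, -0.035, 1]]])

```text
time_s: 20.95
tcp_pos: [0.4713, -0.0739, 0.1157]
orientation: [0.952, 0.049, 0.302, -0.012]
ft_force: [-2.2, -0.1, 6.0]
width: 0.0004
grip_force: 2.5
```

```bash
python3 -c "
from h import *
show();print(monitor.get_obs()['joint_pos'].round(2))"
```

```text
t 20.95 tcp [ 0.4713 -0.0739  0.1157] tipcase(mm) [-113.1   -0.9   43.7] zt [ 0.573  0.053 -0.818] yawerr/10deg 17.958 f [-2.2  0.1  6. ] w 0.0004 2.5
[-0.6  -0.09  2.37  0.84  0.52  0.19]
```

>>> send_rows(increments=[[[0, 0, 0, 0.013, 0.001, -0.036, 1], [0, 0, 0, 0.013, 0.001, -0.036, 1], [0, 0, 0, 0.018, 0.002, -0.036, 1], [0, 0, 0, 0.018, 0.002, -0.036, 1]]])

```text
time_s: 21.45
tcp_pos: [0.4739, -0.0733, 0.1079]
orientation: [0.952, 0.049, 0.301, -0.013]
ft_force: [-2.5, 0.3, 3.1]
width: 0.0004
grip_force: 1.8
```

```bash
cat >> h.py <<'E'
def hook():
    for n in ("top","side"):
        Q=np.array([w2c(p) for p in cloud(grab(n))])*1000
        q=Q[(Q[:,0]<-66)&(Q[:,0]>-150)&(abs(Q[:,1])<11)&(Q[:,2]>95)&(Q[:,2]<135)]
        q=q[np.argsort(q[:,0])]; print(n,q[::3][:,[0,2]].round().astype(int).tolist())
        l=Q[(Q[:,0]<-10)&(Q[:,0]>-60)&(abs(abs(Q[:,1])-60)<25)&(Q[:,2]>110)&(Q[:,2]<150)]
        if len(l)>20: A=np.polyfit(l[:,0],l[:,2],1); print("lid slope",A[0].round(4),"z@-50",np.polyval(A,-50).round(1))
E
python3 -c "
from h import *
show();hook()"
```

```text
t 21.45 tcp [ 0.4739 -0.0733  0.1079] tipcase(mm) [-110.6   -0.6   35.8] zt [ 0.572  0.053 -0.818] yawerr/10deg 17.959 f [-2.5  0.5  3.1] w 0.0004 1.8
top [[-149, 135], [-142, 134], [-141, 132], [-140, 132], [-91, 100], [-91, 115], [-91, 96], [-89, 105], [-89, 117], [-89, 117], [-87, 117], [-87, 120], [-86, 120], [-85, 120], [-84, 120], [-84, 121], [-82, 122], [-82, 117], [-81, 120], [-80, 122], [-79, 120], [-79, 118], [-78, 120], [-77, 119], [-76, 110], [-74, 115], [-74, 117], [-72, 116], [-71, 115], [-69, 117], [-69, 114], [-68, 126], [-68, 121], [-68, 122], [-68, 126], [-67, 134], [-66, 134]]
lid slope -0.0317 z@-50 130.4
side [[-141, 135], [-91, 115], [-90, 111], [-90, 108], [-89, 101], [-89, 97], [-88, 100], [-88, 120], [-88, 110], [-86, 119], [-86, 100], [-86, 105], [-85, 118], [-84, 120], [-83, 118], [-82, 114], [-81, 120], [-80, 111], [-79, 120], [-78, 117], [-77, 108], [-76, 115], [-74, 110], [-72, 110], [-70, 108], [-70, 113], [-67, 116], [-67, 97], [-67, 99], [-66, 118]]
lid slope -0.0369 z@-50 131.6
```

The hook is holding and being drawn down, with its top now at 120. I'll continue.

>>> send_rows(increments=[[[0, 0, 0, 0.022, 0.002, -0.036, 1], [0, 0, 0, 0.022, 0.002, -0.036, 1], [0, 0, 0, 0.027, 0.003, -0.035, 1], [0, 0, 0, 0.027, 0.003, -0.035, 1]]])

```text
time_s: 22.05
tcp_pos: [0.4785, -0.0722, 0.1003]
orientation: [0.952, 0.049, 0.301, -0.013]
ft_force: [-0.8, -0.0, 1.0]
width: 0.0008
grip_force: 0.8
```

>>> send_rows(increments=[[[0, 0, 0, 0.031, 0.003, -0.033, 1], [0, 0, 0, 0.032, 0.003, -0.032, 1]]])

```text
time_s: 22.3
tcp_pos: [0.4818, -0.072, 0.0971]
orientation: [0.952, 0.049, 0.301, -0.013]
ft_force: [-1.2, 0.8, 0.5]
width: 0.0006
grip_force: 0.5
```

>>> send_rows(increments=[[[0, 0, 0, 0.036, 0.003, -0.03, 1], [0, 0, 0, 0.036, 0.003, -0.03, 1]]])

```text
time_s: 22.55
tcp_pos: [0.4855, -0.0718, 0.0942]
orientation: [0.952, 0.049, 0.301, -0.013]
ft_force: [-0.9, 0.9, -0.2]
width: 0.0005
grip_force: 0.3
```

```bash
python3 -c "
from h import *
show();print(monitor.get_obs()['joint_pos'].round(2));hook()"
```

```text
t 22.55 tcp [ 0.4855 -0.0718  0.0942] tipcase(mm) [-99.   -0.1  22.2] zt [ 0.572  0.054 -0.819] yawerr/10deg 17.96 f [-0.8  1.  -0.2] w 0.0005 0.3
[-0.57  0.01  2.34  0.93  0.46  0.12]
top [[-150, 125], [-149, 116], [-148, 129], [-147, 125], [-146, 129], [-145, 128], [-144, 119], [-144, 120], [-143, 133], [-142, 127], [-142, 131], [-141, 127], [-140, 133], [-139, 124], [-139, 133], [-138, 130], [-137, 123], [-136, 128], [-135, 128], [-134, 124], [-133, 124], [-131, 121], [-130, 119], [-92, 119], [-91, 117], [-91, 120], [-89, 118], [-89, 118], [-89, 121], [-87, 119], [-87, 119], [-86, 120], [-85, 121], [-84, 119], [-84, 119], [-82, 119], [-82, 117], [-82, 118], [-80, 118], [-79, 120], [-79, 115], [-78, 121], [-77, 116], [-76, 110], [-74, 116], [-74, 116], [-72, 114], [-71, 116], [-69, 115], [-69, 115], [-68, 122], [-68, 125], [-68, 98], [-67, 124], [-67, 132], [-66, 133]]
lid slope -0.0401 z@-50 130.5
side [[-146, 127], [-144, 127], [-143, 130], [-141, 130], [-138, 133], [-134, 128], [-129, 121], [-90, 113], [-90, 111], [-89, 107], [-88, 103], [-88, 100], [-87, 119], [-85, 113], [-85, 118], [-85, 115], [-83, 108], [-83, 102], [-82, 114], [-82, 119], [-80, 120], [-80, 111], [-79, 121], [-77, 108], [-75, 110], [-73, 114], [-72, 108], [-70, 108], [-68, 116], [-67, 109], [-66, 100], [-66, 119], [-66, 99]]
lid slope -0.0371 z@-50 131.5
```

The forces are small for this stage, so I'll look at the lever.

```bash
python3 - <<'E'
from h import *
d=grab("side","g.png",(240,160,310,230),8)
for n in ("side","top"):
    Q=np.array([w2c(p) for p in cloud(grab(n))])*1000
    q=Q[(Q[:,0]<-68)&(Q[:,0]>-150)&(abs(Q[:,1])<11)&(Q[:,2]>5)&(Q[:,2]<95)]
    q=q[np.argsort(q[:,2])]; print(q[::2][:,[0,2]].round().astype(int).tolist())
E
```

```text
[[-96, 14], [-96, 17], [-95, 17], [-94, 19], [-94, 20], [-106, 21], [-90, 22], [-92, 23], [-101, 24], [-98, 26], [-90, 27], [-114, 28], [-101, 30], [-90, 31], [-88, 31], [-91, 32], [-88, 33], [-111, 33], [-90, 34], [-90, 35], [-96, 36], [-90, 38], [-68, 39], [-89, 40], [-100, 41], [-89, 43], [-89, 43], [-89, 44], [-84, 45], [-103, 46], [-68, 47], [-89, 48], [-82, 49], [-87, 49], [-89, 51], [-106, 51], [-82, 52], [-85, 52], [-89, 54], [-88, 55], [-109, 56], [-69, 57], [-89, 59], [-112, 60], [-89, 62], [-71, 62], [-84, 63], [-88, 63], [-115, 64], [-71, 65], [-87, 65], [-88, 67], [-68, 68], [-86, 68], [-118, 70], [-84, 70], [-88, 71], [-74, 72], [-88, 72], [-86, 73], [-121, 73], [-69, 74], [-87, 74], [-86, 75], [-70, 76], [-73, 77], [-68, 78], [-68, 80], [-68, 83], [-86, 84], [-68, 85], [-79, 86], [-82, 86], [-85, 88], [-85, 90], [-83, 91], [-86, 91], [-87, 94], [-84, 95]]
[[-70, 21], [-93, 27], [-95, 29], [-94, 29], [-97, 30], [-96, 30], [-93, 33], [-92, 33], [-99, 35], [-99, 36], [-98, 36], [-99, 36], [-100, 39], [-92, 39], [-100, 39], [-102, 39], [-100, 41], [-102, 41], [-91, 42], [-103, 42], [-92, 43], [-92, 44], [-106, 45], [-106, 46], [-107, 48], [-105, 49], [-108, 50], [-110, 51], [-108, 51], [-110, 52], [-109, 53], [-111, 53], [-90, 54], [-91, 55], [-111, 55], [-110, 56], [-114, 57], [-112, 57], [-113, 59], [-91, 59], [-113, 60], [-114, 61], [-91, 61], [-117, 62], [-116, 62], [-117, 63], [-117, 63], [-116, 64], [-70, 64], [-117, 66], [-122, 67], [-120, 68], [-119, 68], [-135, 69], [-121, 70], [-122, 70], [-147, 71], [-123, 72], [-122, 72], [-89, 72], [-123, 73], [-125, 74], [-125, 74], [-89, 75], [-125, 75], [-132, 76], [-145, 76], [-126, 77], [-89, 77], [-70, 78], [-130, 79], [-128, 79], [-130, 80], [-70, 85], [-133, 90], [-68, 93]]
```

View pics/g.png

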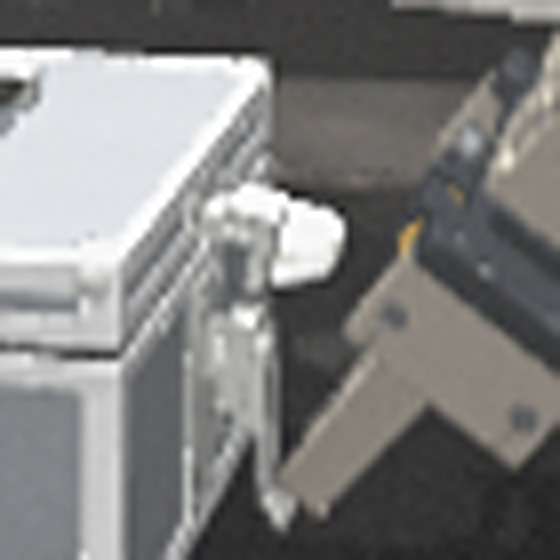

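The lever now hangs almost vertical along the front (265,330 to 280,510), outer face at x≈−89 against −88 when fully home, with the fingertip at its end (295,490). It is past centre, so I'll give it a light final push to seat it.

>>> send_rows(increments=[[[0, 0, 0, 0.03, 0.003, 0, 1], [0, 0, 0, 0.02, 0.002, 0, 1]]])

```text
time_s: 23.05
tcp_pos: [0.4879, -0.0716, 0.0944]
orientation: [0.952, 0.049, 0.301, -0.013]
ft_force: [-0.6, -0.8, -0.4]
width: 0.0005
grip_force: 0.2
```

>>> send_rows(increments=[[[0, 0, 0, 0.02, 0.002, 0, 1]]])

```text
time_s: 23.18
tcp_pos: [0.4887, -0.0714, 0.0941]
orientation: [0.952, 0.049, 0.301, -0.013]
ft_force: [-4.9, -1.6, 1.7]
width: -0.0002
grip_force: 2.7
```

>>> send_rows(increments=[[[0, 0, 0, 0.02, 0.002, 0, 1]]])

```text
time_s: 23.3
tcp_pos: [0.4893, -0.0713, 0.0939]
orientation: [0.953, 0.049, 0.3, -0.013]
ft_force: [-15.0, -3.0, 8.7]
width: 0.0005
grip_force: 7.3
```

It met a firm stop at 15 N, so the lever is home. I'll retreat and check.

>>> send_rows(increments=[[[0, 0, 0, -0.2, -0.02, 0.1, 1], [0, 0, 0, -0.6, -0.06, 0.5, 1], [0, 0, 0, -0.6, -0.06, 0.7, 1], [0, 0, 0, -0.3, -0.03, 0.8, 1], [0, 0, 0, 0, 0, 0, 1], [0, 0, 0, 0, 0, 0, 1], [0, 0, 0, 0, 0, 0, 1], [0, 0, 0, 0, 0, 0, 1]]])

```text
time_s: 24.3
tcp_pos: [0.4046, -0.0793, 0.1979]
orientation: [0.953, 0.048, 0.3, -0.015]
ft_force: [-0.2, 0.5, -0.5]
width: 0.0005
grip_force: 0.0
```

```bash
python3 - <<'E'
from h import *
show()
a=grab("side");b=grab("top")
im=np.hstack([cv2.resize(a["img"][150:240,225:315],(400,400),interpolation=2),cv2.resize(b["img"][120:250,200:330],(400,400),interpolation=2)])
cv2.imwrite("pics/h.png",im[:,:,::-1])
for d in (a,b):
    Q=np.array([w2c(p) for p in cloud(d)])*1000
    q=Q[(Q[:,0]<-83)&(Q[:,0]>-110)&(abs(Q[:,1])<9)&(Q[:,2]>8)&(Q[:,2]<126)]
    q=q[np.argsort(q[:,2])]; print(q[::2][:,[0,2]].round().astype(int).tolist())
    l=Q[(Q[:,0]<50)&(Q[:,0]>-60)&(abs(abs(Q[:,1])-75)<15)&(Q[:,2]>118)&(Q[:,2]<140)]
    A=np.polyfit(l[:,0],l[:,2],1); print("lid slope",A.round(4),"z@-50",np.polyval(A,-50).round(1))
E
```

```text
t 24.3 tcp [ 0.4046 -0.0793  0.1979] tipcase(mm) [-180.4    0.3  125.7] zt [ 0.569  0.057 -0.82 ] yawerr/10deg 17.967 f [-0.2  0.6 -0.5] w 0.0005 0.0
[[-92, 14], [-93, 16], [-91, 18], [-91, 20], [-90, 22], [-89, 22], [-88, 25], [-88, 27], [-88, 30], [-88, 37], [-87, 41], [-88, 46], [-88, 49], [-88, 52], [-84, 53], [-88, 58], [-88, 62], [-88, 64], [-88, 67], [-88, 69], [-87, 71], [-88, 73], [-84, 74], [-85, 75], [-86, 75], [-85, 81], [-85, 85], [-85, 87], [-87, 89], [-86, 97], [-86, 100], [-88, 104], [-88, 110], [-90, 112], [-90, 115], [-88, 118], [-86, 118], [-85, 119], [-83, 120], [-84, 121]]
lid slope [-3.740000e-02  1.297982e+02] z@-50 131.7
[[-95, 13], [-95, 15], [-95, 16], [-93, 17], [-92, 19], [-93, 19], [-90, 20], [-90, 21], [-90, 23], [-90, 26], [-90, 45], [-90, 50], [-90, 55], [-90, 58], [-89, 70], [-90, 71], [-90, 72], [-91, 115], [-91, 116], [-91, 116], [-86, 116], [-91, 117], [-86, 117], [-84, 118], [-89, 119], [-84, 119], [-90, 119], [-87, 120], [-88, 120], [-87, 120], [-84, 120], [-87, 120], [-85, 121]]
lid slope [-3.82000e-02  1.28676e+02] z@-50 130.6
```

View pics/h.png

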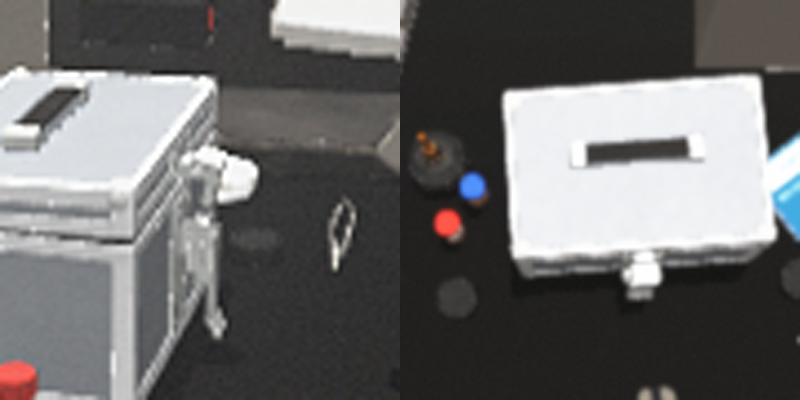

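The lever hangs straight down along the front (215,270), the hook is over the keeper (195,160), and the lid is drawn down (slope about 0.038, below the 0.056 at which it rests on the seal). Neighbouring items are where they were. Handing in.

```bash
python3 -c "
from station import ctrl
print(ctrl.job_done())"
```

```text
the job is handed in; nothing more can be done
None
```

The lid is closed on its seal, the claw is hooked over the keeper, and the lever is home past centre; I handed the job in at about 24 s with the robot clear of everything.

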